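# Pack boiled eggs into the carrier and lock its lid

## Task

Take the three boiled eggs out of their egg cups and set them gently into the grey egg carrier, one in each of its three pockets, reaching in under the half-open lid from its open side. Then shut the lid fully, and push the white plastic pin at its end down flush to lock it. Don't let an egg fall and don't knock over the bottle, the can, the paper cup or the salt shaker.

Things in the scene. Friction and masses are not known exactly. Their poses are not given: they have to be found in the camera images.
- egg1_center (a point): Centre (half-way up) of a hard-boiled white egg standing in a white porcelain egg cup. All three alike: 44 mm widest, 57 mm tall, 58 g; z is the long axis. The cup is loose, 34 mm tall, rim 40 mm wide; the egg's centre is about 18 mm above the rim, 52 mm above the table. The spare eggs in the clear tumbler and the empty egg cup are not part of the job.
- egg2_center (a point): The same for the second egg.
- egg3_center (a point): The same for the third egg.
- carrier: Egg carrier, fixed: a grey plate 130 (x) by 310 (y) by 20 mm with three round pockets through it in a row along its y, 80 mm apart. It stands at the robot's right, turned so that its open front (-x) faces the robot's left, its row pointing away from the robot. Origin on the table under the plate's centre, z up; at +x a wall rises to 75 mm. Posts 16 mm thick, 73 mm high, at x -20, y +-140 mm.
- pocket1 (a point): Mouth centre of the pocket farthest from the robot (carrier y +80 mm), at the plate's top face, 20 mm above the table. Bore 35 mm: an egg is wider, so it seats on the rim, its centre about 17 mm above the mouth. Any egg may go into any pocket.
- pocket2 (a point): The same for the middle pocket.
- pocket3 (a point): The same for the pocket nearest the robot (carrier y -80 mm).
- lid (a joint): Angle of the clear plastic lid, rad: 0 shut (level, 75 mm above the table), 1.1 open against a stop. A stiff hinge (0.1 N m) keeps it where left. It starts 1.0 to 1.08 open, leaning over the pockets, so an upright gripper cannot get down to them: tilt the tool by about 40 degrees so that the fingers point down and towards the hinge, in under the lid from the open side.
- lid_hinge (a point): Middle of the lid's hinge line, which runs along the carrier's y, 60 mm behind the pocket row and 75 mm above the table.
- lid_edge (a point): Middle of the lid's free edge, on its outer (upper) face, 120 mm from the hinge line. The lid is 310 mm wide, 4 mm thick, 125 mm deep, with a 20 mm lip along this edge (17 mm below the hinge line when shut). Pressing on the outer face or down on this edge swings the lid forward and down, shut.
- pin (a joint): How far the push rivet's centre pin has been pressed in, m: 0 standing proud, 0.008 flush with its collar (stop). Needs about 7 N; stays where it is left.
- pin_top (a point): Centre of the top of the white pin, 16 mm in diameter, at the lid's end nearest the robot: 80 mm from the hinge line, 140 mm from the middle; z is its axis. At 0 it stands 8 mm proud of a round grey collar 28 mm wide, 4 mm high on the lid's outer face. With the lid shut the collar's top is 83 mm above the table.
- bottle: Bystander: water bottle, 64 mm wide, 200 mm tall, origin under its centre.
- can: Bystander: plain metal can, 66 mm wide, 120 mm tall, origin under its centre.
- papercup: Bystander: white paper cup standing upside down, 68 mm wide, 75 mm tall, origin under its centre.
- shaker: Bystander: steel salt shaker, 38 mm wide, 70 mm tall, origin under its centre.

How it is judged:
By the outcome, as a careful person would: the job done as asked, in the order asked, and still so for the second after the job is handed in, with the robot touching nothing.
It also fails if it takes over 72 s, if anything falls off the work surface, if the arm or the gripper's body presses on something with over 40 N, if the wrist force passes 120 N, or if a joint passes its speed limit or range.

## Robot

A 6-joint arm with a two-finger parallel gripper is mounted at the origin on the work surface. World frame = base frame: x ahead of the robot, y to its left, z up, the work surface at z = 0. Lengths are in mm, angles in rad, forces in N, time in s.
With the tool pointing down it reaches from about 400 to 925 mm from the base axis. Payload 12.5 kg.
Tool frame: the origin (TCP) lies at the very end of the fingers, on their centre line; the grasp point (between the pads) lies 19 mm behind it; z points along the fingers, x is the direction in which the jaws open and shut, and the axes are right-handed (so a half turn about z gives the same grasp; the last joint's range is limited). The gripper opens to 95 mm and grips with 3 to 60 N. Pads are 20 mm wide; open, the fingers measure 119 mm over their backs; the gripper's body (75 mm by 180 mm) begins 59 mm behind the grasp point.
Start: joints at [-1.321, 0.491, 1.559, -0, 1.092, -0.106], TCP at [217.736, -585.865, 214.661] pointing down, gripper open.
Joint ranges: [-3.1, 3.1], [-0.84, 2.19], [0.05, 2.79], [-1.13, 4.28], [0.06, 2.93], [-2.69, 2.69]. Speed limits (rad/s): [2.22, 2.22, 2.79, 3.14, 3.14, 3.14].

## Interface

Orientations are given as a unit quaternion [w, x, y, z].
In Python, from rig import manip, vision gives the robot as it stands.
- The arm moves only by the tool carry_out, never from a script. Its argument "motion" is a list of rows, each a list of 6 numbers: the shift along the tool's x, y, z in mm, then the turn, a rotation vector about the tool's x, y, z in degrees. A call has 1 to 20 rows; each row is the pose to reach, as a shift and turn from the pose commanded when the call began, along the tool's axes at that moment; what a row does not reach only later rows make up. A row lasts 1/12 s, in which the tool goes at most 41.7 mm and 7.16 degrees, less where a joint would pass 70% of its speed; a pose out of reach is approached as far as the arm can. A call with a gripper value outside its range is refused whole. "claw" is the gripper command: -1 is shut, 1 is fully open, values between are in proportion, set as the call begins (left out, the last holds). The fingers move at their own pace and stop on an object; the grip force is fixed at half the most. Time passes only in rows, so rows that repeat a pose let the fingers close. It gives the time, the measured TCP pose, the force and the opening at its end, in the units of the state.
- manip.get_obs(): the state, without advancing time (a new reading comes with each control period).
- vision.grab_frame(name): name is "scene" or "top"; returns a dict with "img" (420x560x3 uint8, red, green, blue), "vertical_fov" (degrees; the focal length in pixels is half the picture's height over the tangent of half this angle, whatever the lens; pixels are square), "cx", "cy" (the principal point, pixels), "R" (3x3) and "t" (3): a world point X has camera coordinates R X + t. Camera axes: x right, y down, z forward; pixel columns grow to the right and rows downward; lengths in mm; the calibration is good to about 2 mm. A picture is of the moment at which its call begins. There is no depth.
- manip.hand_in(): hands the job in, once; it reports no verdict.
The state is a dict: "time_s": time; "qpos": joint angles; "qd": joint speeds; "tau": joint torques, N m; "tool_pos": TCP position; "tool_rot": TCP orientation; "ft_force": force on the tool from outside, world axes, zero at the start; "torque": the same for the moment, N m; "grip_width": finger opening in mm.
Only numpy, scipy, OpenCV 4.12 (cv2) and the standard library are available. Lean on these libraries where they do the work, as an engineer would, in place of code of your own. Each camera call takes 0.05 s, during which the arm holds its last target.

## Working session

There is one attempt and no reset: what is moved stays moved. The work goes in short steps, Python scripts to look and compute and a tool call to move; the robot and the scene stay as the last step left them, time stands still between calls to the robot, and variables do not carry over. Pictures are saved under pics/ and viewed, and the job is handed in when it is done.

Besides the shell and the picture viewer there is one more tool, called as name(argument=value, ...), one argument or row to a line, values as JSON. carry_out: Moves the arm, as the interface text tells. Its arguments: {"type":"object","properties":{"motion":{"type":"array","items":{"type":"array","items":{"type":"number"}}},"claw":{"type":"number"}},"required":["motion"]}

```bash
ls -la; mkdir -p pics
cat > h.py <<'E'
import numpy as np, cv2
from rig import manip, vision
def save(name,fn):
    f=vision.grab_frame(name)
    cv2.imwrite('pics/'+fn,cv2.cvtColor(f['img'],cv2.COLOR_RGB2BGR)); return f
E
python3 - <<'E'
from h import *
import pickle
print(manip.get_obs())
for n in('scene','top'):
    f=save(n,n+'0.png'); print({k:v for k,v in f.items() if k!='img'})
    pickle.dump(f,open(n+'0.pkl','wb'))
E
```

```text
total 12
drwxr-xr-x  3 agent agent 4096 Dec  7 15:02 .
drwxr-xr-x 23 root  root  4096 Dec  7 15:02 ..
drwxr-xr-x  2 agent agent 4096 Dec  7 15:02 pics
{'time_s': 0.0, 'qpos': array([-1.32062189e+00,  4.91569085e-01,  1.55946369e+00,  4.52518213e-06,
        1.09169371e+00, -1.05577920e-01]), 'qd': array([ 8.24610532e-05, -6.88910018e-04, -2.15392520e-05,  9.72932569e-04,
       -9.16015886e-04, -7.50452948e-04]), 'tau': array([-1.00701440e-03, -6.12645650e+01, -2.58177173e+01,  6.91936864e-02,
        4.83012199e-02, -1.29078526e-04]), 'tool_pos': array([ 217.65805993, -585.60959971,  214.05092757]), 'tool_rot': array([-3.72382980e-04,  8.21064347e-01, -5.70835367e-01, -4.27465481e-04]), 'ft_force': array([-0.46960799,  0.12246663,  0.1055164 ]), 'torque': array([-0.04290017,  0.00989777,  0.01635141]), 'grip_width': 95.09573560540342}
{'vertical_fov': 46.751548426657465, 'cx': 282.9628145786197, 'cy': 212.79999492679218, 'R': array([[-0.21524204,  0.9765561 ,  0.00300721],
       [ 0.60199699,  0.13510917, -0.78698484],
       [-0.76894115, -0.16758189, -0.61696501]]), 't': array([ 119.8163955 , -268.28359459, 1806.38305706])}
{'vertical_fov': 54.37117366028224, 'cx': 279.117482311359, 'cy': 197.64529901377273, 'R': array([[ 0.02865238, -0.99944962, -0.01671837],
       [-0.99805304, -0.02767738, -0.05589361],
       [ 0.05540012,  0.01828731, -0.99829675]]), 't': array([ -12.76019304,  532.99995794, 1137.54239243])}
```

View pics/scene0.png

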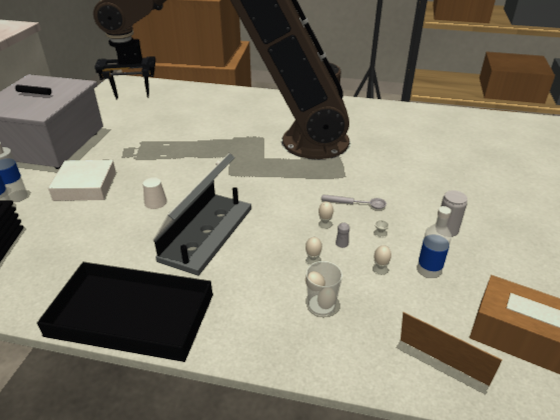

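View pics/top0.png

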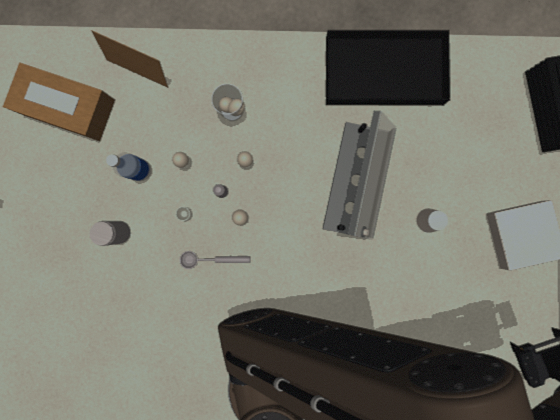

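The scene view shows eggs at about (326,211), (314,247) and (383,257). In the top view they are at (240,217), (245,160) and (181,160), with the shaker at (220,190). The carrier is at about (358,180) in the top view. Next I'll zoom in.

Run:
```python
from h import *
a=cv2.imread('pics/scene0.png'); b=cv2.imread('pics/top0.png')
cv2.imwrite('pics/s_car.png',cv2.resize(a[140:280,140:270],None,fx=4.2,fy=4.2,interpolation=cv2.INTER_CUBIC))
cv2.imwrite('pics/t_car.png',cv2.resize(b[100:250,310:410],None,fx=4,fy=4,interpolation=cv2.INTER_CUBIC))
cv2.imwrite('pics/s_egg.png',cv2.resize(a[180:320,290:480],None,fx=4,fy=4,interpolation=cv2.INTER_CUBIC))
cv2.imwrite('pics/t_egg.png',cv2.resize(b[70:270,90:270],None,fx=3,fy=3,interpolation=cv2.INTER_CUBIC))
```

```text
(no output)
```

View pics/s_car.png

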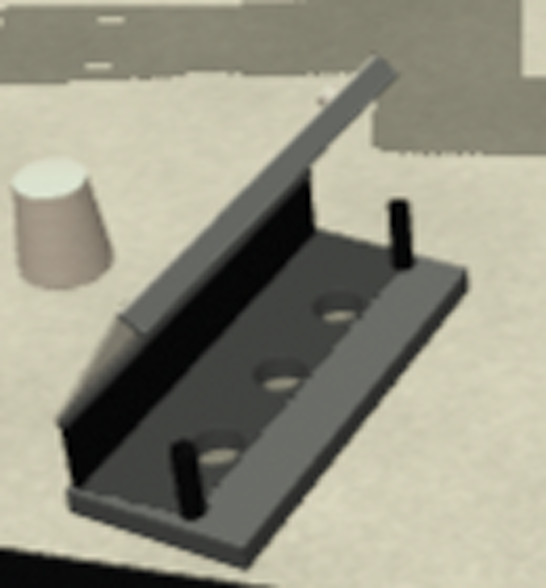

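View pics/t_car.png

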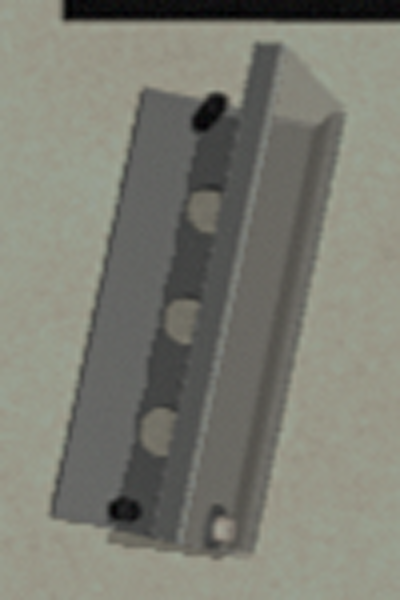

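View pics/s_egg.png

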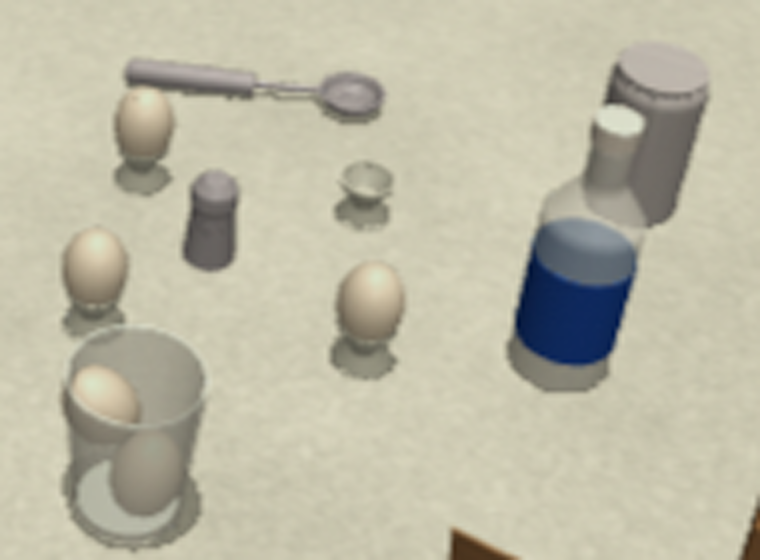

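View pics/t_egg.png

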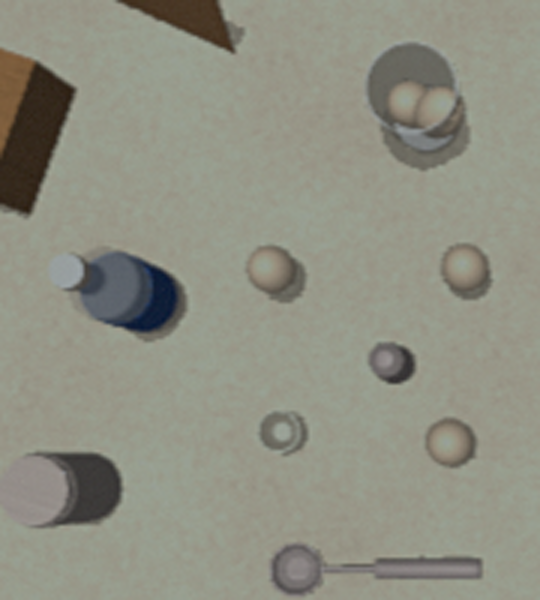

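The crops show both front plate corners, the posts, the pockets, the lid edge and the pin clearly. I'll get the egg masks and zoom further on the carrier corners.

```bash
cat >> h.py <<'E'
def K(f):
    h=f['img'].shape[0]; fl=h/2/np.tan(np.radians(f['vertical_fov'])/2)
    return np.array([[fl,0,f['cx']],[0,fl,f['cy']],[0,0,1.]])
def ray(f,uv):
    d=f['R'].T@np.linalg.solve(K(f),[uv[0],uv[1],1.]); return -f['R'].T@f['t'], d/np.linalg.norm(d)
def plane(f,uv,z):
    o,d=ray(f,uv); return o+d*(z-o[2])/d[2]
def tri(fs,uvs):
    A=np.zeros((3,3));b=np.zeros(3);R=[]
    for f,uv in zip(fs,uvs):
        o,d=ray(f,uv);P=np.eye(3)-np.outer(d,d);A+=P;b+=P@o;R.append((P,o))
    X=np.linalg.solve(A,b); return X,[round(float(np.linalg.norm(P@(X-o))),1) for P,o in R]
def proj(f,X):
    p=K(f)@(f['R']@np.asarray(X,float)+f['t']); return p[:2]/p[2]
E
python3 - <<'E'
from h import *
import pickle
S=pickle.load(open('scene0.pkl','rb'));T=pickle.load(open('top0.pkl','rb'))
def eggs(f,box):
    lab=cv2.cvtColor(f['img'],cv2.COLOR_RGB2LAB).astype(int)
    x0,y0,x1,y1=box
    m=((lab[...,1]-128>3)&(lab[...,2]-128>8)).astype(np.uint8); mm=np.zeros_like(m);mm[y0:y1,x0:x1]=m[y0:y1,x0:x1]
    mm=cv2.morphologyEx(mm,cv2.MORPH_OPEN,np.ones((3,3)))
    for c in cv2.findContours(mm,cv2.RETR_EXTERNAL,cv2.CHAIN_APPROX_NONE)[0]:
        if cv2.contourArea(c)>40:
            M=cv2.moments(c);print(cv2.contourArea(c),M['m10']/M['m00'],M['m01']/M['m00'],cv2.boundingRect(c), cv2.fitEllipse(c))
eggs(S,(290,180,480,320));eggs(T,(90,70,270,270))
a=cv2.imread('pics/scene0.png'); b=cv2.imread('pics/top0.png')
def crop(im,x,y,w,h,s,fn):
    c=cv2.resize(im[y:y+h,x:x+w],None,fx=s,fy=s,interpolation=cv2.INTER_NEAREST)
    for i in range(0,w,5):cv2.line(c,(i*s,0),(i*s,4 if i%10 else 9),(0,0,255),1)
    for i in range(0,h,5):cv2.line(c,(0,i*s),(4 if i%10 else 9,i*s),(0,0,255),1)
    cv2.imwrite(fn,c)
crop(b,320,105,85,74,8,'pics/t1.png')
crop(b,320,170,85,74,8,'pics/t2.png')
crop(a,150,180,75,75,8,'pics/s2.png') if 0 else None
crop(a,150,205,70,75,8,'pics/s2.png')
crop(a,195,145,70,75,8,'pics/s1.png')
E
```

```text
47.0 407.5248226950354 316.6560283687943 (403, 313, 12, 7) ((407.0816650390625, 316.57965087890625), (5.688974857330322, 13.095914840698242), 102.7197494506836)
203.0 94.02463054187191 99.10426929392446 (90, 87, 11, 30) ((94.22098541259766, 98.11312866210938), (10.262893676757812, 31.87801170349121), 6.619245529174805)
214.5 153.46076146076143 75.22222222222221 (138, 70, 28, 15) ((154.42337036132812, 75.39151000976562), (11.477116584777832, 30.323246002197266), 108.18157958984375)
```

View pics/t1.png

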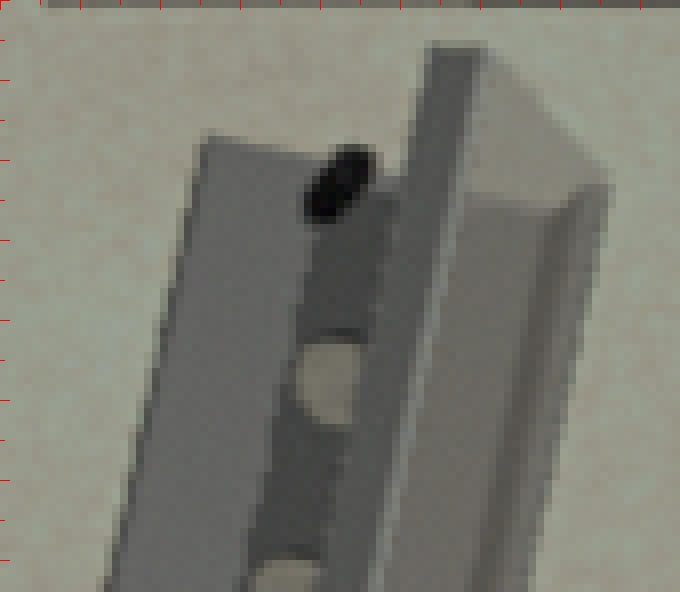

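View pics/t2.png

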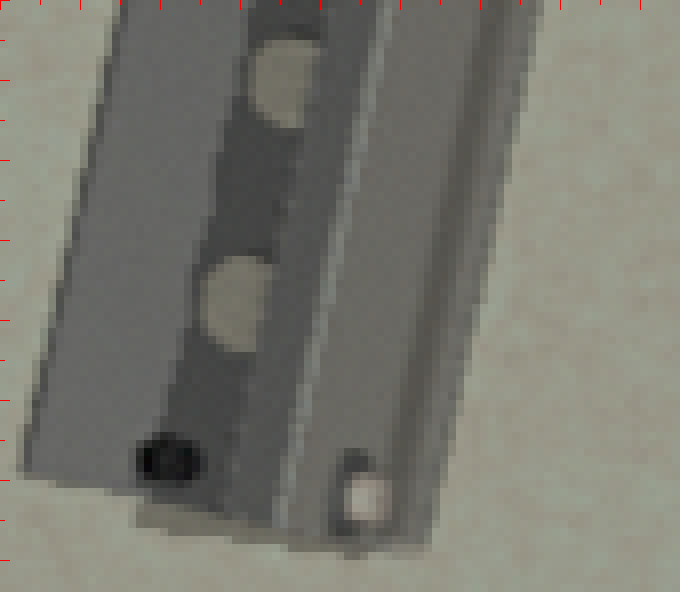

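View pics/s1.png

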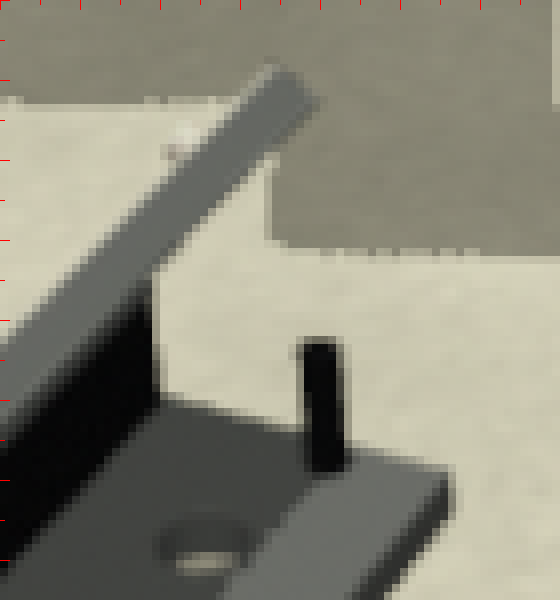

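View pics/s2.png

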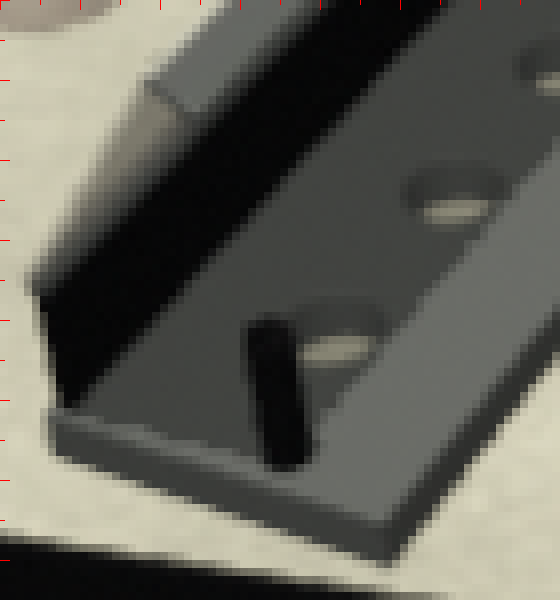

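Run:
```python
from h import *
import pickle
np.set_printoptions(precision=1,suppress=True)
S=pickle.load(open('scene0.pkl','rb'));T=pickle.load(open('top0.pkl','rb'))
for nm,s,t in [('cornerFN',(250.75,203.25),(322,228.5)),('cornerFF',(197.6,269.75),(345.4,121.6)),
 ('postF',(183.5,245.1),(363.5,125.5)),('postN',(234.75,187.9),(341,226.5)),
 ('lidF',(168.25,215.1),(380.1,110.5)),('lidN',(228.9,153),(354.5,234.5)),('pin',(217.6,162),(365.1,231.6))]:
    print(nm,*tri([S,T],[s,t]))
for uv in [(192,245.75),(206.5,228.9),(220.25,212.6)]:
    X=plane(S,uv,20);print(X,proj(T,X))
def eggs(f,box,nm):
    lab=cv2.cvtColor(f['img'],cv2.COLOR_RGB2LAB).astype(int)
    x0,y0,x1,y1=box
    bg=np.median(lab[y0:y1,x0:x1].reshape(-1,3),0)
    d=(lab[...,1]-bg[1])+(lab[...,2]-bg[2])
    m=((d>6)&(lab[...,1]-bg[1]>=2)).astype(np.uint8); mm=np.zeros_like(m);mm[y0:y1,x0:x1]=m[y0:y1,x0:x1]
    mm=cv2.morphologyEx(mm,cv2.MORPH_OPEN,np.ones((3,3)))
    cv2.imwrite('pics/'+nm,mm*255)
    for c in cv2.findContours(mm,cv2.RETR_EXTERNAL,cv2.CHAIN_APPROX_NONE)[0]:
        if cv2.contourArea(c)>60:
            e=cv2.fitEllipse(c);print(cv2.contourArea(c),cv2.boundingRect(c), np.array(e[0]),np.array(e[1]),e[2])
eggs(S,(290,180,410,280),'ms.png');eggs(T,(150,120,270,240),'mt.png')
```

```text
cornerFN [ 450.4 -121.5   19.3] [1.6, 1.6]
cornerFF [ 753.7 -179.9   19.2] [0.8, 0.8]
postF [ 730.3 -220.4   75.5] [0.5, 0.5]
postN [ 458.  -166.6   74.2] [1.3, 1.3]
lidF [ 743.3 -240.7  179.3] [0.3, 0.3]
lidN [ 440.8 -183.8  181.5] [0.3, 0.3]
pin [ 448.1 -216.2  151.1] [1.7, 1.7]
[ 671.1 -227.2   20. ] [362.  150.9]
[ 595.1 -212.7   20. ] [356.3 177.6]
[ 515.3 -198.3   20. ] [350.6 205.9]
```

The carrier fits well: plate corners, posts and pockets give a centre near (591.5, -213.5), with its +y axis at -10.7° in the world, and the lid at about 1.045 rad. Now the eggs and bystanders.

Run:
```python
from h import *
import pickle
np.set_printoptions(precision=1,suppress=True)
S=pickle.load(open('scene0.pkl','rb'));T=pickle.load(open('top0.pkl','rb'))
for f,pts in ((S,[(326,211),(326,195),(355,270)]),(T,[(240,217),(181,160),(245,160),(210,160)])):
    lab=cv2.cvtColor(f['img'],cv2.COLOR_RGB2LAB).astype(int)-128
    print([lab[y,x].tolist() for x,y in pts])
def eggs(f,seeds,thr):
    lab=cv2.cvtColor(f['img'],cv2.COLOR_RGB2LAB).astype(int)
    out=[]
    for x,y in seeds:
        w=lab[y-22:y+23,x-22:x+23]
        bg=np.median(np.concatenate([w[0],w[-1],w[:,0],w[:,-1]]),0)
        m=((w[...,1]-bg[1])>=thr).astype(np.uint8)
        n,l,st,ce=cv2.connectedComponentsWithStats(m,connectivity=4)
        k=l[22,22] or 1+np.argmax(st[1:,4])
        b=st[k]; print(b+[x-22,y-22,0,0,0],ce[k]+[x-22,y-22]); out.append((ce[k]+[x-22,y-22],b))
    return out
es=eggs(S,[(326,211),(314,246),(383,256)],3)
et=eggs(T,[(240,217),(245,160),(181,160)],3)
c4=lambda x,y:((x+.5)/4-.5+290,(y+.5)/4-.5+180)
c3=lambda x,y:((x+.5)/3-.5+90,(y+.5)/3-.5+70)
for a,b,s,t in zip(es,et,[(144,122),(95,266),(371,300)],[(451,442),(466,270),(271,270)]):
    print('man',*tri([S,T],[c4(*s),c3(*t)]),'mask',*tri([S,T],[a[0],b[0]]))
for nm,s,t,z in [('shaker',(213,185),(387,360),65),('emptycup',(367,180),(284,432),34),('bottletop',(620,122),(68,271),200),('cantop',(660,75),(38,490),120)]:
    print(nm,*tri([S,T],[c4(*s),c3(*t)]))
```

```text
[[52, 1, 15], [51, 1, 5], [82, -4, 13]]
[[37, -6, 7], [23, 0, 11], [33, -3, 9], [35, -4, 7]]
[319 195  30  24 341] [330.  204.9]
[306 238  16  18 199] [313.1 247.5]
[374 246  17  19 211] [382.1 256.1]
[232 210  16  16 150] [239.8 217.1]
[237 152  16  16 147] [244.8 159.5]
[172 152  20  19 223] [181.6 161. ]
man [475.3 106.9  50.8] [0.1, 0.1] mask [473.8 111.7  68.6] [6.5, 6.5]
man [633.3  98.4  49.5] [0.1, 0.1] mask [634.3  98.7  45.6] [0.8, 0.8]
man [628.4 277.1  51.2] [0.5, 0.5] mask [625.7 275.9  43.1] [0.8, 0.8]
shaker [547.8 165.3  61.5] [0.8, 0.8]
emptycup [480.1 266.5  29.3] [1.6, 1.6]
bottletop [602.4 402.3 196.9] [0.4, 0.4]
cantop [423.6 454.3 111.8] [0.7, 0.7]
```

Eggs A (475,107), B (633.5,98.5) and C (628,277) triangulate to z of about 50–51 mm, which agrees with the stated 52. I'll write a planner that gives move rows in tool axes.

```bash
cat >> h.py <<'E'
from scipy.spatial.transform import Rotation as Ro, Slerp
yaw=np.radians(-10.65)
cy=np.array([np.cos(yaw),np.sin(yaw),0]); cx=np.array([np.sin(yaw),-np.cos(yaw),0]); C0=np.array([591.5,-213.5,0])
TILT=36
def orient(point_az,xdir=None,tilt=TILT):
    """tool z points down, tilted by tilt toward azimuth point_az (deg); tool x horizontal"""
    a=np.radians(point_az);t=np.radians(tilt)
    z=np.array([np.sin(t)*np.cos(a),np.sin(t)*np.sin(a),-np.cos(t)])
    x=np.array([-np.sin(a),np.cos(a),0])
    if xdir is not None and x@xdir<0:x=-x
    return Ro.from_matrix(np.c_[x,np.cross(z,x),z])
Rc=orient(np.degrees(yaw)-90,cy)
def pocket(k): return C0+cy*(80*(2-k))+np.array([0,0,20])
def tcp(center,R,d=7): return np.asarray(center,float)+d*R.as_matrix()[:,2]
def cur():
    o=manip.get_obs(); return o['tool_pos'],Ro.from_quat(np.roll(o['tool_rot'],-1)),o
def rows(tg,base=None):
    """tg: list of (pos,R,n); prints interpolated rows"""
    p0,R0,o=cur() if base is None else (*base,None)
    p,R=p0,R0; out=[]
    for q,Q,n in tg:
        Q=R if Q is None else Q
        sl=Slerp([0,1],Ro.concatenate([R,Q])); da=np.degrees((R.inv()*Q).magnitude())/n; dd=np.linalg.norm(q-p)/n
        print('  step %.1f mm %.1f deg'%(dd,da))
        for i in range(1,n+1):
            s=i/n; X=p+(q-p)*s; r=sl(s)
            out.append([*np.round(R0.inv().apply(X-p0),1),*np.round((R0.inv()*r).as_rotvec(degrees=True),1)])
        p,R=np.asarray(q,float),Q
    print('['+','.join('['+','.join('%g'%v for v in r)+']' for r in out)+']')
def st():
    p,R,o=cur();np.set_printoptions(precision=3,suppress=True)
    print('t',round(o['time_s'],2),'q',o['qpos'],'p',p,'F',o['ft_force'],'w',round(o['grip_width'],1)); 
    print(R.as_matrix())
EA=np.array([475.3,107,51.5]);EB=np.array([633.3,98.4,51.5]);EC=np.array([628,277,51.5])
E
python3 - <<'E'
from h import *
rows([(np.array([430,-440,380]),None,8),(np.array([520,-60,380]),Rc,12)])
print(tcp(EA,Rc,7), tcp(EA,Rc,-120))
E
```

```text
step 38.3 mm 0.0 deg
  step 32.5 mm 5.7 deg
[[-7.8,-31.2,-20.7,0,0,0],[-15.7,-62.4,-41.4,0,0,0],[-23.5,-93.7,-62.2,0,0,0],[-31.4,-124.9,-82.9,0,0,0],[-39.2,-156.1,-103.6,0,0,0],[-47,-187.3,-124.3,0,0,0],[-54.9,-218.6,-145.1,0,0,0],[-62.7,-249.8,-165.8,0,0,0],[-89.8,-267.8,-165.8,-2.7,1.5,-4.7],[-116.9,-285.9,-165.7,-5.5,3.1,-9.5],[-143.9,-304,-165.7,-8.2,4.6,-14.2],[-171,-322,-165.7,-10.9,6.2,-19],[-198.1,-340.1,-165.6,-13.6,7.7,-23.7],[-225.1,-358.1,-165.6,-16.4,9.3,-28.5],[-252.2,-376.2,-165.6,-19.1,10.8,-33.2],[-279.3,-394.3,-165.6,-21.8,12.4,-38],[-306.4,-412.3,-165.5,-24.6,13.9,-42.7],[-333.4,-430.4,-165.5,-27.3,15.5,-47.4],[-360.5,-448.5,-165.5,-30,17,-52.2],[-387.6,-466.5,-165.5,-32.8,18.5,-56.9]]
[474.53960375 102.95637772  45.83688104] [488.33536433 176.31923916 148.58203932]
```

carry_out(
  motion=[
    [-8,-31,-21,0,0,0],
    [-16,-62,-41,0,0,0],
    [-24,-94,-62,0,0,0],
    [-31,-125,-83,0,0,0],
    [-39,-156,-104,0,0,0],
    [-47,-187,-124,0,0,0],
    [-55,-219,-145,0,0,0],
    [-63,-250,-166,0,0,0],
    [-90,-268,-166,-2.7,1.5,-4.7],
    [-117,-286,-166,-5.5,3.1,-9.5],
    [-144,-304,-166,-8.2,4.6,-14.2],
    [-171,-322,-166,-10.9,6.2,-19],
    [-198,-340,-166,-13.6,7.7,-23.7],
    [-225,-358,-166,-16.4,9.3,-28.5],
    [-252,-376,-166,-19.1,10.8,-33.2],
    [-279,-394,-166,-21.8,12.4,-38],
    [-306,-412,-165.5,-24.6,13.9,-42.7],
    [-333,-430,-165.5,-27.3,15.5,-47.4],
    [-360.5,-448.5,-165.5,-30,17,-52.2],
    [-388,-466.5,-165.5,-32.8,18.5,-56.9],
  ],
  claw=0.4,
)

```text
time_s: 1.77
tool_pos: [520.0, -57.9, 380.1]
tool_rot: [0.309, 0.947, -0.086, -0.029]
ft_force: [0.7, -0.4, 0.4]
grip_width: 66.6
```

Run:
```python
from h import *
st(); print(Rc.as_matrix())
rows([(tcp(EA,Rc,-120),Rc,8),(tcp(EA,Rc,7),Rc,8)])
```

```text
t 1.77 q [ 0.062  0.299  1.56  -0.613  1.479  0.363] p [519.991 -57.919 380.084] F [ 0.657 -0.398  0.391] w 66.6
[[ 0.983 -0.145 -0.108]
 [-0.181 -0.794 -0.581]
 [-0.001  0.591 -0.807]]
[[ 0.983 -0.15  -0.109]
 [-0.185 -0.795 -0.578]
 [ 0.     0.588 -0.809]]
  step 41.4 mm 0.0 deg
  step 15.9 mm 0.0 deg
[[-9.2,-39.8,6.8,0,-0,0],[-18.3,-79.5,13.6,0.1,-0,0.1],[-27.5,-119.3,20.3,0.1,-0,0.1],[-36.6,-159,27.1,0.1,-0,0.1],[-45.8,-198.8,33.9,0.1,-0,0.1],[-55,-238.5,40.7,0.2,-0,0.2],[-64.1,-278.3,47.4,0.2,-0,0.2],[-73.3,-318.1,54.2,0.2,-0.1,0.2],[-73.3,-318.1,70.1,0.2,-0.1,0.2],[-73.3,-318.2,86,0.2,-0.1,0.2],[-73.3,-318.2,101.8,0.2,-0.1,0.2],[-73.3,-318.3,117.7,0.2,-0.1,0.2],[-73.3,-318.3,133.6,0.2,-0.1,0.2],[-73.4,-318.4,149.5,0.2,-0.1,0.2],[-73.4,-318.5,165.3,0.2,-0.1,0.2],[-73.4,-318.5,181.2,0.2,-0.1,0.2]]
```

carry_out(
  motion=[
    [-9,-36,6,0,0,0],
    [-18,-72,12,0,0,0],
    [-27,-110,19,0,0,0],
    [-36,-148,25,0,0,0],
    [-45,-186,32,0,0,0],
    [-53,-224,38,0,0,0],
    [-61,-262,44,0,0,0],
    [-69,-298,50,0,0,0],
    [-73,-318,58,0.2,0,0.2],
    [-73,-318,75,0.2,0,0.2],
    [-73,-318,90,0.2,0,0.2],
    [-73,-318,105,0.2,0,0.2],
    [-73,-318,120,0.2,0,0.2],
    [-73,-318,120,0.2,0,0.2],
  ],
)

```text
time_s: 2.93
tool_pos: [481.4, 135.8, 94.0]
tool_rot: [0.308, 0.947, -0.09, -0.03]
ft_force: [0.0, -1.0, -0.8]
grip_width: 66.4
```

Run:
```python
from h import *
st()
fs=save('scene','s1a.png');ft=save('top','t1a.png')
a=cv2.imread('pics/s1a.png')[150:290,260:450];b=cv2.imread('pics/t1a.png')[120:260,150:340]
cv2.imwrite('pics/c1a.png',np.vstack([cv2.resize(x,None,fx=2.1*2,fy=2.1*2,interpolation=cv2.INTER_CUBIC)[:, :] for x in (a,)]))
cv2.imwrite('pics/c1b.png',cv2.resize(b,None,fx=4,fy=4,interpolation=cv2.INTER_CUBIC))
rows([(tcp(EA,Rc,7),Rc,6)])
```

```text
t 2.93 q [ 0.407  0.661  1.798 -0.563  1.139  0.957] p [481.38  135.762  94.046] F [ 0.029 -0.989 -0.789] w 66.4
[[ 0.982 -0.152 -0.113]
 [-0.189 -0.795 -0.577]
 [-0.002  0.588 -0.809]]
  step 10.2 mm 0.0 deg
[[-0.3,-0.2,10.2,-0,0,-0],[-0.5,-0.3,20.4,-0,0,-0.1],[-0.8,-0.5,30.6,-0.1,0,-0.1],[-1,-0.6,40.7,-0.1,0.1,-0.1],[-1.3,-0.8,50.9,-0.1,0.1,-0.2],[-1.6,-1,61.1,-0.1,0.1,-0.2]]
```

View pics/c1a.png

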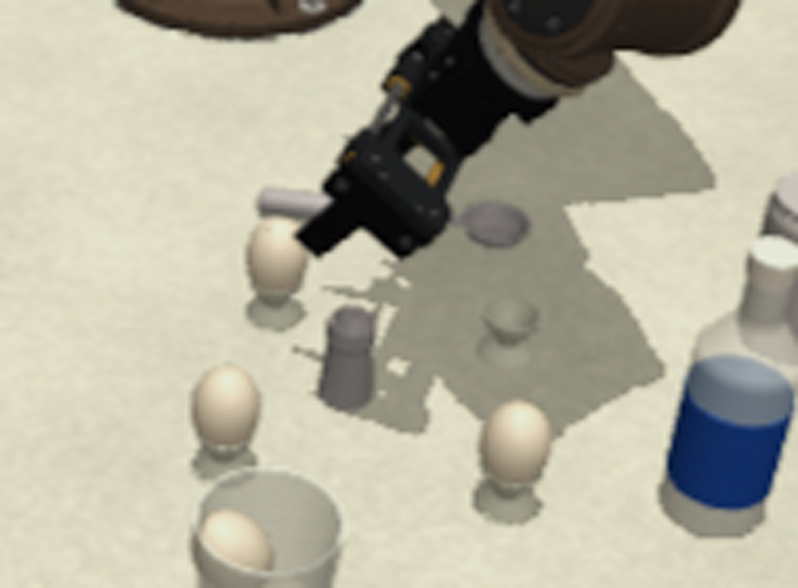

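View pics/c1b.png

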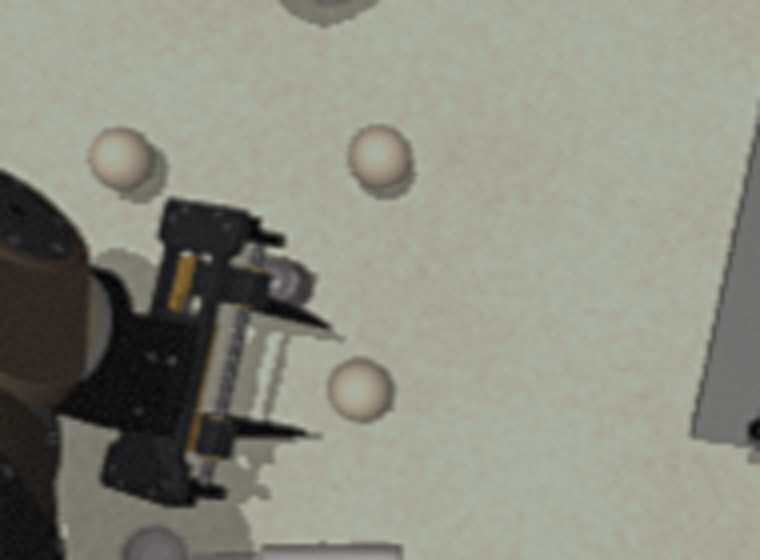

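Both views show the open jaws aligned with egg A: fingertips at (342,338) and (320,435) in the top crop, egg at (361,390). The shaker is clear of the body. Approaching now.

carry_out(
  motion=[
    [0,0,12,0,0,0],
    [-0.5,-0.5,26,0,0,0],
    [-1,-1,40,0,0,0],
    [-1.5,-1,52,0,0,0],
    [-1.5,-1,61,0,0,0],
    [-1.5,-1,61,0,0,0],
  ],
)

```text
time_s: 3.53
tool_pos: [474.5, 102.6, 45.5]
tool_rot: [0.307, 0.947, -0.09, -0.029]
ft_force: [0.1, 0.4, 0.8]
grip_width: 66.8
```

carry_out(
  motion=[
    [0,0,0,0,0,0],
    [0,0,0,0,0,0],
    [0,0,0,0,0,0],
    [0,0,0,0,0,0],
    [0,0,0,0,0,0],
  ],
  claw=-0.4,
)

```text
time_s: 3.95
tool_pos: [474.7, 103.3, 46.3]
tool_rot: [0.307, 0.947, -0.09, -0.028]
ft_force: [0.2, 0.7, 1.7]
grip_width: 42.9
```

Run:
```python
from h import *
st()
save('scene','s2a.png');save('top','t2a.png')
a=cv2.imread('pics/s2a.png')[150:290,260:450];b=cv2.imread('pics/t2a.png')[120:260,150:340]
cv2.imwrite('pics/c2a.png',cv2.resize(a,None,fx=4,fy=4,interpolation=cv2.INTER_CUBIC))
```

```text
t 3.95 q [ 0.359  0.716  1.875 -0.633  1.01   1.018] p [474.748 103.29   46.266] F [0.155 0.737 1.711] w 42.9
[[ 0.982 -0.154 -0.109]
 [-0.188 -0.796 -0.576]
 [ 0.002  0.586 -0.811]]
```

View pics/c2a.png

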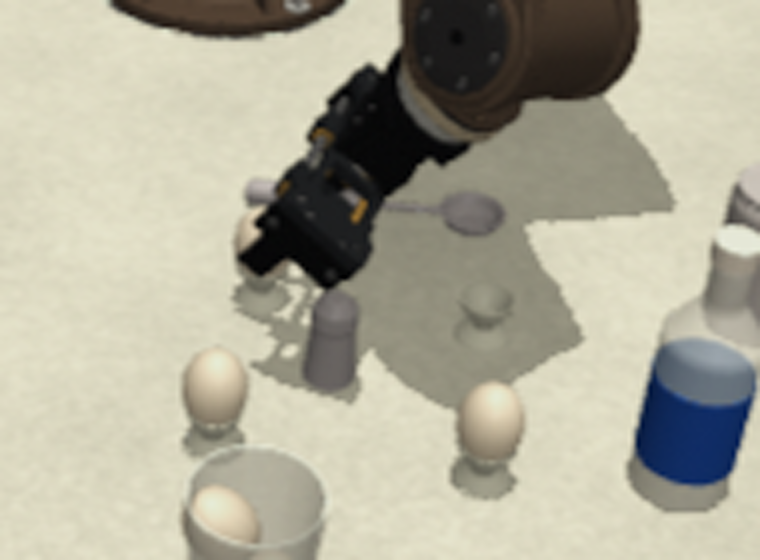

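Gripped at 42.9 mm, against 44 mm for the egg at its widest. Lifting and carrying to the approach point in front of pocket 3.

```bash
cat >> h.py <<'E'
def place_pts(k,d=7,up=12,back=170,seat=17.5):
    c=pocket(k)+[0,0,seat]; z=Rc.as_matrix()[:,2]
    a=tcp(c+[0,0,up]-back*z,Rc,d); b=tcp(c+[0,0,up],Rc,d); e=tcp(c,Rc,d); return a,b,e
E
python3 - <<'E'
from h import *
p,R,o=cur()
a,b,e=place_pts(3); print(a,b,e)
rows([(p+[0,0,20],R,3),(p+[0,0,110],R,4),(a,Rc,9)])
E
```

```text
[ 530.58441411 -104.55664254  181.36977008] [ 512.11764798 -202.75889801   43.83688104] [ 512.11764798 -202.75889801   31.83688104]
  step 6.7 mm 0.0 deg
  step 22.5 mm 0.0 deg
  step 24.1 mm 0.0 deg
[[0,3.9,-5.4,0,0,0],[0,7.8,-10.8,0,0,0],[0,11.7,-16.2,0,0,0],[0.1,24.9,-34.4,0,0,0],[0.1,38.1,-52.7,0,0,0],[0.2,51.3,-70.9,0,0,0],[0.2,64.4,-89.1,0,0,0],[10.7,83.5,-78.8,-0,0,-0],[21.1,102.6,-68.5,-0,0,-0.1],[31.6,121.6,-58.1,-0,0,-0.1],[42,140.7,-47.8,-0.1,0,-0.1],[52.5,159.7,-37.4,-0.1,0,-0.1],[62.9,178.8,-27.1,-0.1,0,-0.2],[73.4,197.8,-16.7,-0.1,0,-0.2],[83.8,216.9,-6.4,-0.1,0,-0.2],[94.2,235.9,4,-0.1,0,-0.2]]
```

carry_out(
  motion=[
    [0,3,-4,0,0,0],
    [0,7,-10,0,0,0],
    [0,13,-18,0,0,0],
    [0,25,-34,0,0,0],
    [0,38,-53,0,0,0],
    [0,51,-71,0,0,0],
    [3,66,-84,0,0,0],
    [12,84,-79,0,0,0],
    [21,103,-68,0,0,0],
    [32,122,-58,0,0,0],
    [42,141,-48,0,0,0],
    [53,160,-37,0,0,0],
    [63,179,-27,0,0,0],
    [73,198,-17,0,0,0],
    [83,216,-7,0,0,0],
    [91,230,1,0,0,-0.2],
    [94,236,4,0,0,-0.2],
    [94,236,4,0,0,-0.2],
  ],
)

```text
time_s: 5.55
tool_pos: [530.2, -105.9, 181.9]
tool_rot: [0.307, 0.947, -0.09, -0.029]
ft_force: [-0.0, 0.6, -0.7]
grip_width: 42.7
```

Run:
```python
from h import *
st()
fs=save('scene','s3a.png');ft=save('top','t3a.png')
a=cv2.imread('pics/s3a.png')[120:280,140:350];b=cv2.imread('pics/t3a.png')[100:250,250:410]
cv2.imwrite('pics/c3a.png',cv2.resize(a,None,fx=3.7,fy=3.7,interpolation=cv2.INTER_CUBIC))
cv2.imwrite('pics/c3b.png',cv2.resize(b,None,fx=4,fy=4,interpolation=cv2.INTER_CUBIC))
a,b,e=place_pts(3); 
rows([(b,Rc,10),(e,Rc,6)])
```

```text
t 5.55 q [-0.027  0.504  1.805 -0.718  1.075  0.592] p [ 530.235 -105.888  181.922] F [-0.035  0.601 -0.688] w 42.7
[[ 0.982 -0.152 -0.109]
 [-0.188 -0.796 -0.576]
 [ 0.001  0.586 -0.81 ]]
  step 17.0 mm 0.0 deg
  step 2.0 mm 0.0 deg
[[0.1,0.1,17,-0,0,-0],[0.2,0.1,34,-0,0,-0],[0.2,0.2,51,-0,0,-0],[0.3,0.2,68,-0.1,0,-0],[0.4,0.3,85.1,-0.1,0,-0],[0.5,0.3,102.1,-0.1,0,-0],[0.6,0.4,119.1,-0.1,0,-0],[0.7,0.4,136.1,-0.1,0,-0],[0.7,0.5,153.1,-0.1,0,-0],[0.8,0.5,170.1,-0.1,0,-0.1],[0.8,-0.7,171.7,-0.1,0,-0.1],[0.8,-1.8,173.4,-0.1,0,-0.1],[0.8,-3,175,-0.1,0,-0.1],[0.8,-4.2,176.6,-0.1,0,-0.1],[0.8,-5.4,178.2,-0.1,0,-0.1],[0.8,-6.5,179.8,-0.1,0,-0.1]]
```

View pics/c3a.png

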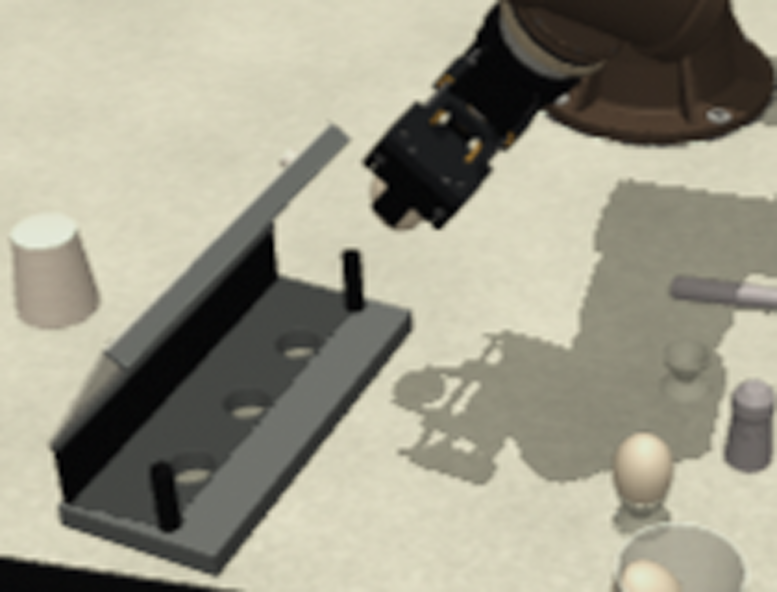

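View pics/c3b.png

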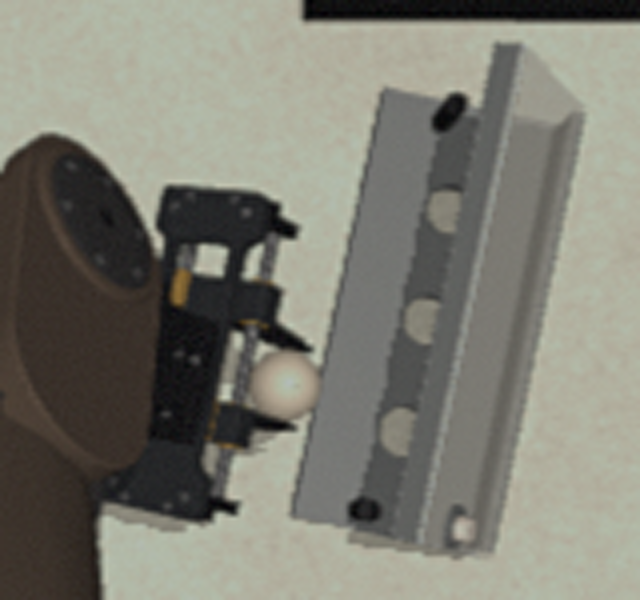

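Egg A is held centrally, at (287,383) in the top crop, and clear of the carrier. Going in under the lid along the tool axis.

carry_out(
  motion=[
    [0,0,8,0,0,0],
    [0,0,24,0,0,0],
    [0,0,42,0,0,0],
    [0,0,60,0,0,0],
    [0,0,78,0,0,0],
    [0,0,96,0,0,0],
    [0,0,114,0,0,0],
    [0,0,132,0,0,0],
    [0,0,150,0,0,0],
    [0,0,163,0,0,0],
    [0,0,170,0,0,0],
    [0,0,170,0,0,0],
  ],
)

```text
time_s: 6.65
tool_pos: [511.0, -202.5, 42.0]
tool_rot: [0.306, 0.947, -0.088, -0.03]
ft_force: [0.3, 1.2, -0.7]
grip_width: 42.8
```

Run:
```python
from h import *
st()
fs=save('scene','s4a.png');ft=save('top','t4a.png')
a=cv2.imread('pics/s4a.png')[150:280,150:290];b=cv2.imread('pics/t4a.png')[100:250,250:410]
cv2.imwrite('pics/c4a.png',cv2.resize(a,None,fx=4.6,fy=4.6,interpolation=cv2.INTER_CUBIC))
cv2.imwrite('pics/c4b.png',cv2.resize(b,None,fx=4,fy=4,interpolation=cv2.INTER_CUBIC))
a,b,e=place_pts(3); print(b)
rows([(e,Rc,6)])
```

```text
t 6.65 q [-0.207  0.705  1.938 -0.995  0.773  0.81 ] p [ 511.001 -202.51    42.022] F [ 0.336  1.159 -0.696] w 42.8
[[ 0.983 -0.149 -0.111]
 [-0.186 -0.797 -0.575]
 [-0.003  0.586 -0.81 ]]
[ 512.118 -202.759   43.837]
  step 1.9 mm 0.0 deg
[[0.1,-1.1,1.6,-0,0,0],[0.1,-2.1,3.2,-0,0,0],[0.2,-3.2,4.8,-0.1,0,0],[0.3,-4.2,6.5,-0.1,0,0],[0.4,-5.3,8.1,-0.1,0,0],[0.4,-6.3,9.7,-0.1,0,0]]
```

View pics/c4a.png

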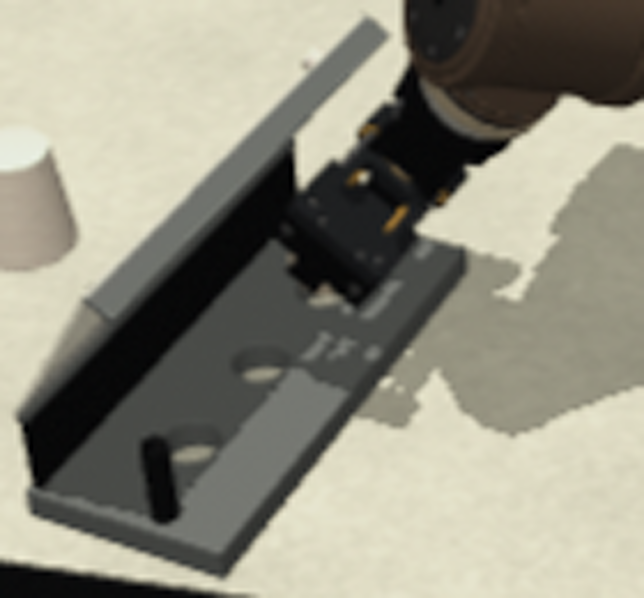

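View pics/c4b.png

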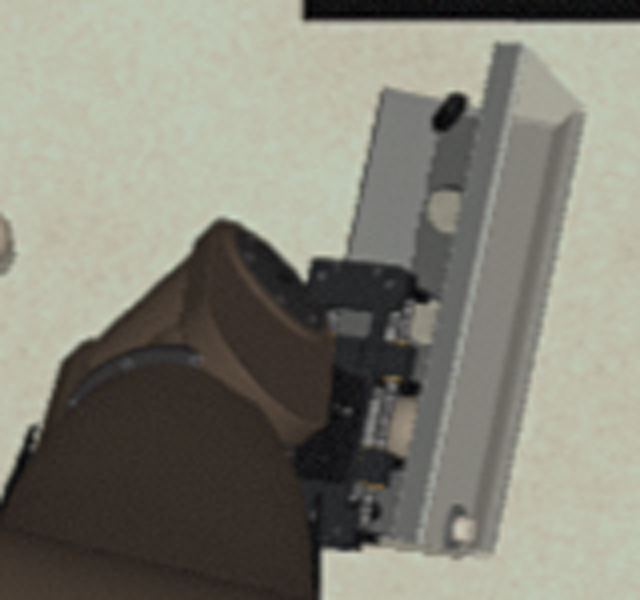

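carry_out(
  motion=[
    [0,-1,1.5,0,0,0],
    [0,-2,3,0,0,0],
    [0.3,-3,4.8,0,0,0],
    [0.3,-4,6.4,0,0,0],
    [0.3,-4.5,7,0,0,0],
    [0.3,-4.5,7,0,0,0],
  ],
)

```text
time_s: 7.25
tool_pos: [511.9, -203.1, 34.9]
tool_rot: [0.307, 0.947, -0.089, -0.029]
ft_force: [0.6, 1.0, -0.5]
grip_width: 43.0
```

Run:
```python
from h import *
st()
a,b,e=place_pts(3); print(e)
```

```text
t 7.25 q [-0.207  0.718  1.938 -1.01   0.764  0.829] p [ 511.909 -203.05    34.876] F [ 0.558  0.998 -0.528] w 43.0
[[ 0.983 -0.15  -0.109]
 [-0.186 -0.796 -0.576]
 [-0.001  0.586 -0.81 ]]
[ 512.118 -202.759   31.837]
```

carry_out(
  motion=[
    [0,-0.6,0.8,0,0,0],
    [0,-1.2,1.6,0,0,0],
    [0,-1.8,2.4,0,0,0],
    [0,-1.8,2.4,0,0,0],
  ],
)

```text
time_s: 7.58
tool_pos: [511.7, -203.5, 32.5]
tool_rot: [0.307, 0.947, -0.089, -0.029]
ft_force: [-2.5, -1.0, 5.5]
grip_width: 42.6
```

Run:
```python
from h import *
st()
```

```text
t 7.58 q [-0.208  0.722  1.939 -1.016  0.762  0.837] p [ 511.733 -203.455   32.486] F [-2.482 -0.952  5.512] w 42.6
[[ 0.983 -0.15  -0.11 ]
 [-0.186 -0.795 -0.577]
 [-0.001  0.587 -0.81 ]]
```

Touched at 5.5 N, with a small sideways push toward -x. I'll ease over 1.5 mm and release.

carry_out(
  motion=[
    [-1,0.3,0,0,0,0],
    [-1.5,0.3,0,0,0,0],
    [-1.5,0.3,0,0,0,0],
  ],
)

```text
time_s: 7.83
tool_pos: [510.6, -203.2, 32.3]
tool_rot: [0.307, 0.947, -0.089, -0.029]
ft_force: [1.4, -1.4, 1.3]
grip_width: 43.0
```

carry_out(
  motion=[
    [0,0,0,0,0,0],
    [0,0,0,0,0,0],
    [0,0,0,0,0,0],
    [0,0,0,0,0,0],
  ],
  claw=0.2,
)

```text
time_s: 8.17
tool_pos: [510.3, -202.9, 32.1]
tool_rot: [0.306, 0.947, -0.089, -0.029]
ft_force: [-0.7, -0.1, -0.1]
grip_width: 56.6
```

carry_out(
  motion=[
    [0,0,-4,0,0,0],
    [0,0,-12,0,0,0],
    [0,0,-28,0,0,0],
    [0,0,-50,0,0,0],
    [0,0,-75,0,0,0],
    [0,0,-105,0,0,0],
    [0,0,-135,0,0,0],
    [0,0,-165,0,0,0],
    [0,0,-180,0,0,0],
  ],
)

```text
time_s: 8.92
tool_pos: [530.9, -97.2, 181.3]
tool_rot: [0.306, 0.948, -0.088, -0.027]
ft_force: [-0.3, -0.1, 0.5]
grip_width: 57.1
```

Run:
```python
from h import *
st()
fs=save('scene','s5a.png');ft=save('top','t5a.png')
a=cv2.imread('pics/s5a.png')[120:280,140:350];b=cv2.imread('pics/t5a.png')[100:250,310:410]
a=cv2.resize(a,None,fx=2.5,fy=2.5,interpolation=cv2.INTER_CUBIC);b=cv2.resize(b,None,fx=400/150,fy=400/150,interpolation=cv2.INTER_CUBIC)
cv2.imwrite('pics/c5a.png',np.hstack([a,b]))
rows([(tcp(EB,Rc,-80)+[0,0,60],Rc,11),(tcp(EB,Rc,-60),Rc,4),(tcp(EB,Rc,7),Rc,5)])
```

```text
t 8.92 q [-0.012  0.505  1.804 -0.713  1.078  0.601] p [530.855 -97.197 181.292] F [-0.29  -0.14   0.462] w 57.1
[[ 0.983 -0.151 -0.105]
 [-0.184 -0.797 -0.575]
 [ 0.003  0.585 -0.811]]
  step 24.2 mm 0.0 deg
  step 19.3 mm 0.0 deg
  step 13.4 mm 0.0 deg
[[5.9,-19.3,-13.4,-0,-0,-0],[11.7,-38.6,-26.8,-0,-0,-0],[17.6,-57.9,-40.3,-0.1,-0.1,-0],[23.5,-77.2,-53.7,-0.1,-0.1,-0],[29.3,-96.6,-67.1,-0.1,-0.1,-0],[35.2,-115.9,-80.5,-0.1,-0.1,-0],[41.1,-135.2,-93.9,-0.1,-0.1,-0],[46.9,-154.5,-107.4,-0.1,-0.2,-0],[52.8,-173.8,-120.8,-0.2,-0.2,-0.1],[58.7,-193.1,-134.2,-0.2,-0.2,-0.1],[64.5,-212.4,-147.6,-0.2,-0.2,-0.1],[64.5,-221.2,-130.5,-0.2,-0.2,-0.1],[64.4,-229.9,-113.3,-0.2,-0.2,-0.1],[64.3,-238.7,-96.1,-0.2,-0.2,-0.1],[64.2,-247.5,-79,-0.2,-0.2,-0.1],[64.2,-247.4,-65.6,-0.2,-0.2,-0.1],[64.1,-247.4,-52.2,-0.2,-0.2,-0.1],[64.1,-247.3,-38.8,-0.2,-0.2,-0.1],[64,-247.3,-25.4,-0.2,-0.2,-0.1],[64,-247.2,-12,-0.2,-0.2,-0.1]]
```

View pics/c5a.png

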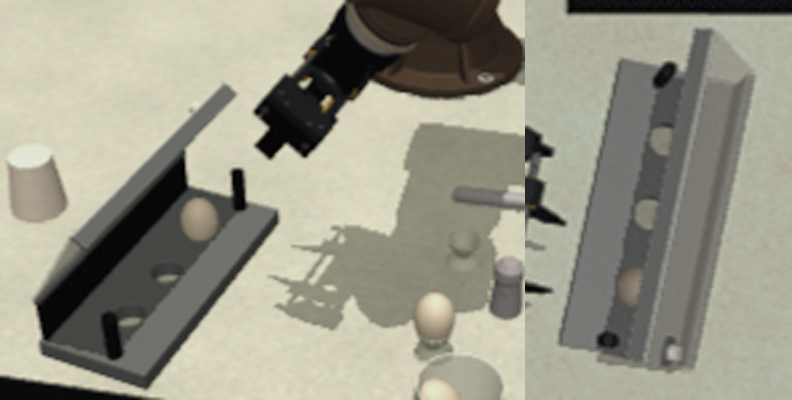

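Egg A stands upright in pocket 3, at (199,220) in the picture. Next is egg B.

carry_out(
  motion=[
    [6,-19,-13,0,0,0],
    [12,-39,-27,0,0,0],
    [18,-58,-40,0,0,0],
    [24,-77,-54,0,0,0],
    [29,-97,-67,0,0,0],
    [35,-116,-80,0,0,0],
    [41,-135,-94,0,0,0],
    [47,-155,-107,0,0,0],
    [53,-174,-121,0,0,0],
    [59,-193,-134,0,0,0],
    [63,-210,-145,0,0,0],
    [64.5,-221,-130,0,0,0],
    [64.5,-230,-113,0,0,0],
    [64.5,-239,-96,0,0,0],
    [64,-247,-79,0,0,0],
    [64,-247,-66,0,0,0],
    [64,-247,-52,0,0,0],
    [64,-247,-39,0,0,0],
    [64,-247,-39,0,0,0],
  ],
  claw=0.4,
)

```text
time_s: 10.6
tool_pos: [632.8, 105.9, 62.1]
tool_rot: [0.307, 0.947, -0.089, -0.031]
ft_force: [0.2, -0.1, -0.9]
grip_width: 66.4
```

```bash
sed -i 's/C0=np.array(\[591.5,/C0=np.array([590.3,/' h.py
python3 - <<'E'
from h import *
st()
fs=save('scene','s6a.png');ft=save('top','t6a.png')
a=cv2.imread('pics/s6a.png')[180:290,260:400];b=cv2.imread('pics/t6a.png')[110:220,180:280]
a=cv2.resize(a,None,fx=3.3,fy=3.3,interpolation=cv2.INTER_CUBIC);b=cv2.resize(b,None,fx=3.3,fy=3.3,interpolation=cv2.INTER_CUBIC)
cv2.imwrite('pics/c6a.png',np.hstack([a,b]))
rows([(tcp(EB,Rc,7),Rc,4)])
E
```

```text
t 10.6 q [ 0.284  0.836  1.472 -0.589  1.22   0.788] p [632.85  105.886  62.089] F [ 0.232 -0.05  -0.866] w 66.4
[[ 0.982 -0.149 -0.114]
 [-0.187 -0.795 -0.577]
 [-0.005  0.588 -0.809]]
  step 5.7 mm 0.0 deg
[[0.2,-0.1,5.7,-0,0,-0],[0.4,-0.2,11.4,-0.1,0.1,-0],[0.7,-0.2,17.1,-0.1,0.1,-0],[0.9,-0.3,22.8,-0.1,0.1,-0]]
```

View pics/c6a.png

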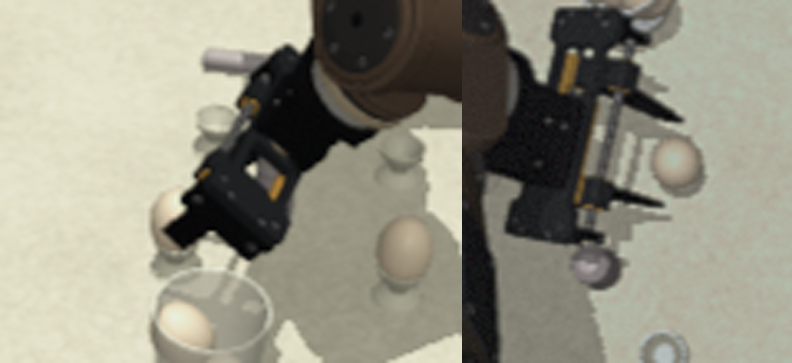

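Run:
```python
from h import *
import pickle
np.set_printoptions(precision=1,suppress=True)
S=pickle.load(open('scene0.pkl','rb'));T=pickle.load(open('top0.pkl','rb'))
print('tumbler rim',*tri([S,T],[(324,275),(228,98)])); print('base',plane(S,(323,303),0),plane(T,(230,113),0))
p,R,o=cur()
for z in(100,130,150):
    for uv in [(221.8,181.2),(223,183.5),(180+(635-462)/3.3,110+40/3.3)]:
        X=plane(T,uv,z); print(z,uv,X,'tool frame',R.inv().apply(X-p))
```

```text
tumbler rim [787.3 144.8 105.2] [1.8, 1.8]
base [777.4 148.5   0. ] [775.3 151.7   0. ]
100 (221.8, 181.2) [567.4 152.2 100. ] tool frame [-74.   -4.8 -47.2]
100 (223, 183.5) [561.5 148.8 100. ] tool frame [-79.2  -1.2 -44.6]
100 (232.42424242424244, 122.12121212121212) [724.8 129.8 100. ] tool frame [ 84.8 -10.6 -51.7]
130 (221.8, 181.2) [564.7 147.4 130. ] tool frame [-75.8  17.  -68.4]
130 (223, 183.5) [558.9 144.1 130. ] tool frame [-80.9  20.5 -65.9]
130 (232.42424242424244, 122.12121212121212) [717.6 125.6 130. ] tool frame [ 78.5  11.4 -72.8]
150 (221.8, 181.2) [562.8 144.2 150. ] tool frame [-77.   31.6 -82.6]
150 (223, 183.5) [557.1 140.9 150. ] tool frame [-82.   35.  -80.1]
150 (232.42424242424244, 122.12121212121212) [712.8 122.8 150. ] tool frame [ 74.3  26.1 -86.8]
```

The tumbler is about 20 mm clear and the shaker at least 10 mm under the body at the grasp. Finishing the approach and gripping.

carry_out(
  motion=[
    [0.2,0,6,0,0,0],
    [0.4,0,11.5,0,0,0],
    [0.7,0,17,0,0,0],
    [0.9,0,22.5,0,0,0],
    [0.9,0,22.5,0,0,0],
  ],
)

```text
time_s: 11.12
tool_pos: [632.3, 94.1, 45.8]
tool_rot: [0.307, 0.947, -0.089, -0.03]
ft_force: [-0.2, -0.2, 1.0]
grip_width: 66.4
```

carry_out(
  motion=[
    [0,0,0,0,0,0],
    [0,0,0,0,0,0],
    [0,0,0,0,0,0],
    [0,0,0,0,0,0],
    [0,0,0,0,0,0],
  ],
  claw=-0.4,
)

```text
time_s: 11.53
tool_pos: [633.0, 94.9, 47.0]
tool_rot: [0.307, 0.947, -0.089, -0.028]
ft_force: [1.0, 0.4, 1.8]
grip_width: 42.9
```

Run:
```python
from h import *
st(); p,R,o=cur(); print(tcp(EB,Rc,7))
a,b,e=place_pts(1)
rows([(p+[0,0,20],R,3),(p+[0,20,100],R,4),(a,Rc,11)])
```

```text
t 11.53 q [ 0.27   0.849  1.492 -0.605  1.182  0.801] p [633.025  94.87   46.982] F [0.959 0.374 1.775] w 42.9
[[ 0.983 -0.15  -0.108]
 [-0.185 -0.796 -0.576]
 [ 0.     0.586 -0.81 ]]
[632.54   94.356  45.837]
  step 6.7 mm 0.0 deg
  step 20.6 mm 0.0 deg
  step 23.4 mm 0.0 deg
[[0,3.9,-5.4,0,0,0],[0,7.8,-10.8,0,0,0],[0,11.7,-16.2,0,0,0],[-0.9,19.4,-35.3,0,0,0],[-1.8,27.2,-54.4,0,0,0],[-2.7,34.9,-73.5,0,0,0],[-3.7,42.6,-92.6,0,0,0],[5.3,61.8,-82.6,-0,-0,-0],[14.3,80.9,-72.6,-0,-0,-0],[23.3,100,-62.7,-0,-0,-0],[32.3,119.2,-52.7,-0.1,-0,-0],[41.2,138.3,-42.7,-0.1,-0,-0],[50.2,157.4,-32.7,-0.1,-0,-0],[59.2,176.5,-22.8,-0.1,-0,-0],[68.2,195.7,-12.8,-0.1,-0,-0],[77.2,214.8,-2.8,-0.1,-0,-0],[86.2,233.9,7.1,-0.1,-0,-0],[95.1,253,17.1,-0.1,-0,-0]]
```

carry_out(
  motion=[
    [0,3,-4,0,0,0],
    [0,7,-10,0,0,0],
    [0,12,-17,0,0,0],
    [-1,20,-35,0,0,0],
    [-2,28,-54,0,0,0],
    [-2,37,-73,0,0,0],
    [0,49,-84,0,0,0],
    [6,64,-81,0,0,0],
    [14,81,-73,0,0,0],
    [23,100,-63,0,0,0],
    [32,119,-53,0,0,0],
    [41,138,-43,0,0,0],
    [50,157,-33,0,0,0],
    [59,177,-23,0,0,0],
    [68,196,-13,0,0,0],
    [77,215,-3,0,0,0],
    [86,234,7,0,0,0],
    [92,247,14,0,0,0],
    [95,253,17,0,0,0],
    [95,253,17,0,0,0],
  ],
)

```text
time_s: 13.2
tool_pos: [686.0, -136.2, 181.1]
tool_rot: [0.307, 0.947, -0.09, -0.029]
ft_force: [0.3, 0.6, -0.4]
grip_width: 42.8
```

Run:
```python
from h import *
st()
a,b,e=place_pts(1); print(a,b)
rows([(b,Rc,1),(e,Rc,1)])
```

```text
t 13.2 q [-0.064  0.702  1.393 -0.667  1.221  0.417] p [ 685.985 -136.173  181.071] F [ 0.288  0.61  -0.391] w 42.8
[[ 0.982 -0.152 -0.11 ]
 [-0.188 -0.796 -0.576]
 [-0.     0.586 -0.81 ]]
[ 686.628 -134.126  181.37 ] [ 668.162 -232.328   43.837]
  step 168.5 mm 0.2 deg
  step 12.0 mm 0.0 deg
[[0.6,-1.2,168.5,-0.1,0.1,-0.1],[0.6,-8.2,178.2,-0.1,0.1,-0.1]]
```

carry_out(
  motion=[
    [0,0,8,0,0,0],
    [0,0,24,0,0,0],
    [0,0,42,0,0,0],
    [0,0,60,0,0,0],
    [0,0,78,0,0,0],
    [0,0,96,0,0,0],
    [0.5,0,114,0,0,0],
    [0.5,0,132,0,0,0],
    [0.5,0,150,0,0,0],
    [0.5,0,163,0,0,0],
    [0.5,0,169,0,0,0],
    [0.5,0,169,0,0,0],
    [0.5,-2,171.8,0,0,0],
    [0.5,-3.5,174,0,0,0],
    [0.5,-3.5,174,0,0,0],
  ],
)

```text
time_s: 14.45
tool_pos: [668.5, -231.0, 38.1]
tool_rot: [0.307, 0.947, -0.088, -0.029]
ft_force: [-0.2, 0.3, -0.2]
grip_width: 42.5
```

Run:
```python
from h import *
st()
a,b,e=place_pts(1); print(e)
rows([(e,Rc,1)])
```

```text
t 14.45 q [-0.2    0.854  1.514 -0.807  0.946  0.531] p [ 668.506 -231.037   38.143] F [-0.203  0.349 -0.167] w 42.5
[[ 0.983 -0.15  -0.108]
 [-0.185 -0.796 -0.576]
 [-0.     0.586 -0.81 ]]
[ 668.162 -232.328   31.837]
  step 6.4 mm 0.1 deg
[[-0.1,-2.6,5.9,-0.1,0,-0]]
```

carry_out(
  motion=[
    [0,0.5,1.2,0,0,0],
    [0,-0.6,2.8,0,0,0],
    [0,-1.5,4.2,0,0,0],
    [0,-2,5,0,0,0],
    [0,-2,5,0,0,0],
  ],
)

```text
time_s: 14.87
tool_pos: [668.1, -233.1, 33.2]
tool_rot: [0.307, 0.947, -0.089, -0.029]
ft_force: [-0.5, -0.6, 1.9]
grip_width: 42.6
```

Run:
```python
from h import *
st()
```

```text
t 14.87 q [-0.203  0.86   1.515 -0.813  0.939  0.537] p [ 668.103 -233.134   33.158] F [-0.451 -0.59   1.947] w 42.6
[[ 0.983 -0.15  -0.109]
 [-0.186 -0.796 -0.576]
 [-0.     0.586 -0.81 ]]
```

carry_out(
  motion=[
    [0,-0.3,0.5,0,0,0],
    [0,-0.3,0.5,0,0,0],
  ],
)

```text
time_s: 15.03
tool_pos: [668.1, -233.3, 32.9]
tool_rot: [0.307, 0.947, -0.089, -0.029]
ft_force: [-1.6, -1.5, 4.4]
grip_width: 42.8
```

carry_out(
  motion=[
    [0,0,0,0,0,0],
    [0,0,0,0,0,0],
    [0,0,0,0,0,0],
    [0,0,0,0,0,0],
  ],
  claw=0.2,
)

```text
time_s: 15.37
tool_pos: [667.9, -232.8, 32.0]
tool_rot: [0.306, 0.947, -0.089, -0.029]
ft_force: [0.6, -0.6, 0.2]
grip_width: 56.3
```

carry_out(
  motion=[
    [0,0,-4,0,0,0],
    [0,0,-12,0,0,0],
    [0,0,-28,0,0,0],
    [0,0,-50,0,0,0],
    [0,0,-75,0,0,0],
    [0,0,-105,0,0,0],
    [0,0,-135,0,0,0],
    [0,0,-165,0,0,0],
    [0,0,-190,0,0,0],
  ],
)

```text
time_s: 16.12
tool_pos: [689.2, -121.3, 189.6]
tool_rot: [0.306, 0.947, -0.088, -0.028]
ft_force: [0.1, 0.1, -0.7]
grip_width: 57.1
```

```bash
cat >> h.py <<'E'
Rp=orient(35,None)   # egg C pick: pointing azimuth 35 deg
E
python3 - <<'E'
from h import *
st()
fs=save('scene','s7a.png');ft=save('top','t7a.png')
a=cv2.imread('pics/s7a.png')[120:320,140:400];b=cv2.imread('pics/t7a.png')[100:250,310:410]
a=cv2.resize(a,None,fx=2,fy=2,interpolation=cv2.INTER_CUBIC);b=cv2.resize(b,None,fx=400/150,fy=400/150,interpolation=cv2.INTER_CUBIC)
cv2.imwrite('pics/c7a.png',np.hstack([a,b]))
p,R,o=cur()
print(Rp.as_matrix(), np.degrees((R.inv()*Rp).magnitude()), np.degrees((R.inv()*Rp*Ro.from_euler('z',180,degrees=True)).magnitude()))
E
```

```text
t 16.12 q [-0.043  0.698  1.378 -0.658  1.245  0.418] p [ 689.161 -121.279  189.582] F [ 0.141  0.127 -0.675] w 57.1
[[ 0.983 -0.151 -0.106]
 [-0.184 -0.797 -0.575]
 [ 0.002  0.585 -0.811]]
[[-0.574  0.663  0.481]
 [ 0.819  0.464  0.337]
 [-0.     0.588 -0.809]] 135.51635792884014 82.71854642754107
```

View pics/c7a.png

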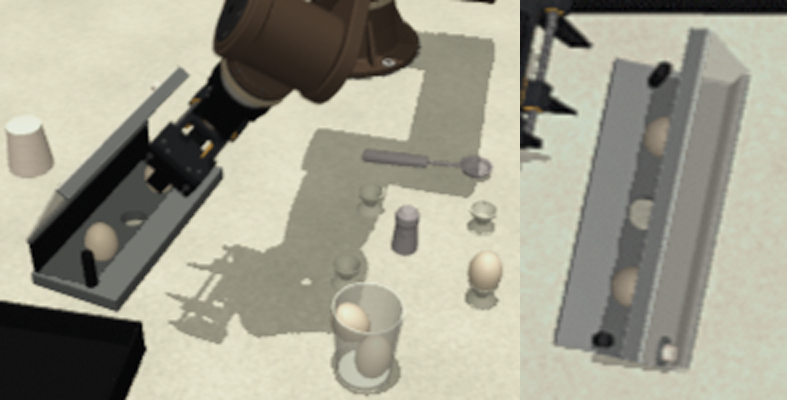

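Eggs A and B are both seated. For egg C I'll use a pointing azimuth of 35°, which keeps the gripper away from the bottle.

```bash
cat >> h.py <<'E'
Rp=Rp*Ro.from_euler('z',180,degrees=True)
E
python3 - <<'E'
from h import *
rows([(np.array([640,-20,300]),None,5),(tcp(EC,Rp,-100)+[0,0,150],Rp,13)])
E
```

```text
step 31.3 mm 0.0 deg
  step 20.8 mm 6.4 deg
[[-13.5,-1.8,-28.2,0,0,0],[-26.9,-3.6,-56.4,0,0,0],[-40.4,-5.4,-84.5,0,0,0],[-53.8,-7.1,-112.7,0,0,0],[-67.3,-8.9,-140.9,0,0,0],[-75.5,-25.1,-151,5.2,-0,3.6],[-83.8,-41.4,-161.1,10.4,-0,7.3],[-92,-57.6,-171.2,15.6,-0.1,10.9],[-100.3,-73.8,-181.3,20.9,-0.1,14.6],[-108.5,-90.1,-191.4,26.1,-0.1,18.2],[-116.8,-106.3,-201.5,31.3,-0.1,21.9],[-125.1,-122.5,-211.5,36.5,-0.2,25.5],[-133.3,-138.7,-221.6,41.7,-0.2,29.2],[-141.6,-155,-231.7,46.9,-0.2,32.8],[-149.8,-171.2,-241.8,52.2,-0.2,36.4],[-158.1,-187.4,-251.9,57.4,-0.2,40.1],[-166.3,-203.7,-262,62.6,-0.3,43.7],[-174.6,-219.9,-272.1,67.8,-0.3,47.4]]
```

carry_out(
  motion=[
    [-13,-2,-28,0,0,0],
    [-27,-4,-56,0,0,0],
    [-40,-5,-85,0,0,0],
    [-54,-7,-113,0,0,0],
    [-67,-9,-141,0,0,0],
    [-75,-25,-151,5.2,0,3.6],
    [-84,-41,-161,10.4,0,7.3],
    [-92,-58,-171,15.6,-0.1,10.9],
    [-100,-74,-181,20.9,-0.1,14.6],
    [-108,-90,-191,26.1,-0.1,18.2],
    [-117,-106,-201,31.3,-0.1,21.9],
    [-125,-122,-212,36.5,-0.2,25.5],
    [-133,-139,-222,41.7,-0.2,29.2],
    [-142,-155,-232,46.9,-0.2,32.8],
    [-150,-171,-242,52.2,-0.2,36.4],
    [-158,-187,-252,57.4,-0.2,40.1],
    [-166,-204,-262,62.6,-0.3,43.7],
    [-175,-220,-272,67.8,-0.3,47.4],
    [-175,-220,-272,67.8,-0.3,47.4],
  ],
  claw=0.4,
)

```text
time_s: 17.8
tool_pos: [576.4, 242.0, 276.3]
tool_rot: [-0.274, 0.842, -0.443, 0.139]
ft_force: [0.7, 0.3, -0.6]
grip_width: 66.2
```

Run:
```python
from h import *
st(); print(Rp.as_matrix())
rows([(tcp(EC,Rp,-60),Rp,7),(tcp(EC,Rp,-30),Rp,2)])
```

```text
t 17.8 q [0.184 0.261 1.907 0.581 0.463 0.696] p [576.369 242.027 276.301] F [ 0.704  0.271 -0.6  ] w 66.2
[[ 0.568 -0.671  0.476]
 [-0.823 -0.457  0.338]
 [-0.009 -0.584 -0.812]]
[[ 0.574 -0.663  0.481]
 [-0.819 -0.464  0.337]
 [ 0.    -0.588 -0.809]]
  step 25.5 mm 0.1 deg
  step 15.0 mm 0.0 deg
[[0.3,11.6,22.7,0,0,-0.1],[0.7,23.1,45.4,0.1,0.1,-0.2],[1,34.7,68.1,0.1,0.1,-0.3],[1.4,46.2,90.8,0.2,0.1,-0.3],[1.7,57.8,113.5,0.2,0.2,-0.4],[2.1,69.4,136.2,0.2,0.2,-0.5],[2.4,80.9,158.9,0.3,0.2,-0.6],[2.5,80.9,173.9,0.3,0.2,-0.6],[2.5,80.8,188.9,0.3,0.2,-0.6]]
```

Joint 5 is getting close to its singular end in this pose. I'll switch egg C's pick to azimuth 75°, which sits almost opposite the carrier direction. That makes the later turn a simple tilt about tool x.

```bash
cat >> h.py <<'E'
Rp=orient(75,cy)
E
python3 - <<'E'
from h import *
print(Rp.as_matrix())
rows([(tcp(EC,Rp,-60)+[0,0,100],Rp,8),(tcp(EC,Rp,-60),Rp,6),(tcp(EC,Rp,-25),Rp,3)])
E
```

```text
[[ 9.65925826e-01 -2.09389006e-01  1.52130018e-01]
 [-2.58819045e-01 -7.81450409e-01  5.67756956e-01]
 [ 1.38777878e-17 -5.87785252e-01 -8.09016994e-01]]
  step 10.9 mm 5.0 deg
  step 16.7 mm 0.0 deg
  step 11.7 mm 0.0 deg
[[3,2,10.3,0,-2.9,-4.1],[6,3.9,20.6,0,-5.8,-8.3],[9,5.9,30.9,0,-8.7,-12.4],[12.1,7.8,41.2,0,-11.6,-16.5],[15.1,9.8,51.5,0,-14.5,-20.6],[18.1,11.7,61.8,0.1,-17.4,-24.8],[21.1,13.7,72.1,0.1,-20.3,-28.9],[24.1,15.6,82.5,0.1,-23.2,-33],[24.3,25.3,96,0.1,-23.2,-33],[24.4,35.1,109.5,0.1,-23.2,-33],[24.6,44.8,123,0.1,-23.2,-33],[24.7,54.5,136.6,0.1,-23.2,-33],[24.9,64.3,150.1,0.1,-23.2,-33],[25,74,163.6,0.1,-23.2,-33],[20.7,75.3,174.4,0.1,-23.2,-33],[16.3,76.6,185.1,0.1,-23.2,-33],[12,77.9,195.9,0.1,-23.2,-33]]
```

carry_out(
  motion=[
    [3,2,10,0,-2.9,-4.1],
    [6,4,21,0,-5.8,-8.3],
    [9,6,31,0,-8.7,-12.4],
    [12,8,41,0,-11.6,-16.5],
    [15,10,52,0,-14.5,-20.6],
    [18,12,62,0,-17.4,-24.8],
    [21,14,72,0,-20.3,-28.9],
    [24,16,82,0.1,-23.2,-33],
    [24,25,96,0.1,-23.2,-33],
    [24.5,35,109,0.1,-23.2,-33],
    [24.5,45,123,0.1,-23.2,-33],
    [24.5,55,137,0.1,-23.2,-33],
    [25,64,150,0.1,-23.2,-33],
    [25,74,164,0.1,-23.2,-33],
    [20.5,75.5,174.5,0.1,-23.2,-33],
    [16.5,76.5,185,0.1,-23.2,-33],
    [12,78,196,0.1,-23.2,-33],
    [12,78,196,0.1,-23.2,-33],
  ],
)

```text
time_s: 19.3
tool_pos: [627.3, 261.9, 71.6]
tool_rot: [-0.304, 0.944, -0.122, 0.04]
ft_force: [-1.2, -0.2, 0.1]
grip_width: 66.6
```

Run:
```python
from h import *
st()
fs=save('scene','s8a.png');ft=save('top','t8a.png')
a=cv2.imread('pics/s8a.png')[170:300,280:450];b=cv2.imread('pics/t8a.png')[100:230,110:260]
a=cv2.resize(a,None,fx=2.45,fy=2.45,interpolation=cv2.INTER_CUBIC);b=cv2.resize(b,None,fx=2.45,fy=2.45,interpolation=cv2.INTER_CUBIC)
cv2.imwrite('pics/c8a.png',np.hstack([a,b]))
rows([(tcp(EC,Rp,7),Rp,4)])
```

```text
t 19.3 q [ 0.072  0.7    1.791  1.019  0.705 -0.493] p [627.312 261.918  71.631] F [-1.231 -0.238  0.118] w 66.6
[[ 0.967 -0.205  0.15 ]
 [-0.255 -0.785  0.564]
 [ 0.002 -0.584 -0.812]]
  step 8.4 mm 0.1 deg
[[-0.9,0,8.4,0.1,-0,0.1],[-1.9,0,16.8,0.1,-0,0.1],[-2.8,0,25.2,0.2,-0,0.2],[-3.7,0,33.6,0.2,-0,0.3]]
```

View pics/c8a.png

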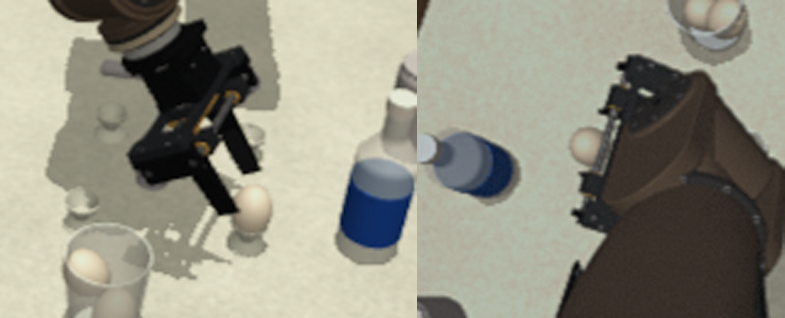

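carry_out(
  motion=[
    [-1,0,8.5,0,0,0],
    [-2,0,17,0,0,0],
    [-3,0,25,0,0,0],
    [-3.5,0,33,0.2,0,0.3],
    [-3.5,0,33.5,0.2,0,0.3],
    [-3.5,0,33.5,0.2,0,0.3],
  ],
)

```text
time_s: 19.9
tool_pos: [629.0, 280.7, 45.1]
tool_rot: [-0.306, 0.943, -0.125, 0.04]
ft_force: [-0.2, 0.4, -0.3]
grip_width: 66.4
```

Run:
```python
from h import *
st();print(tcp(EC,Rp,7))
fs=save('scene','s9a.png')
a=cv2.imread('pics/s9a.png')[170:300,280:450]
cv2.imwrite('pics/c9a.png',cv2.resize(a,None,fx=4,fy=4,interpolation=cv2.INTER_CUBIC))
```

```text
t 19.9 q [ 0.102  0.747  1.788  1.085  0.669 -0.537] p [629.048 280.682  45.14 ] F [-0.189  0.413 -0.34 ] w 66.4
[[ 0.966 -0.211  0.152]
 [-0.26  -0.782  0.567]
 [-0.    -0.587 -0.81 ]]
[629.065 280.974  45.837]
```

View pics/c9a.png

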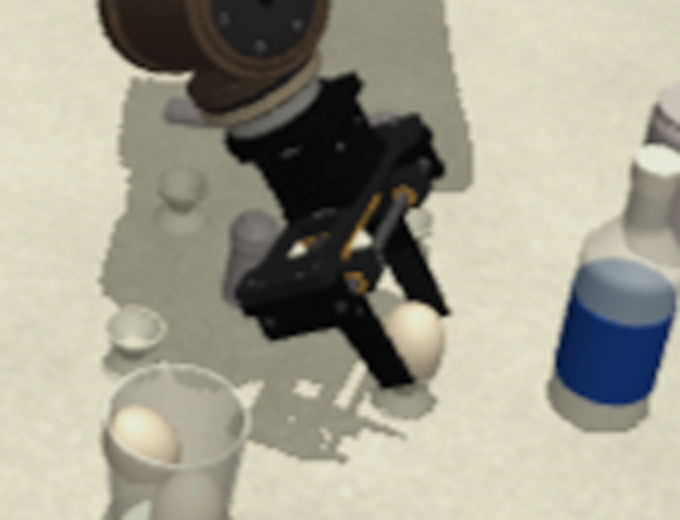

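carry_out(
  motion=[
    [0,0,0,0,0,0],
    [0,0,0,0,0,0],
    [0,0,0,0,0,0],
    [0,0,0,0,0,0],
    [0,0,0,0,0,0],
  ],
  claw=-0.4,
)

```text
time_s: 20.37
tool_pos: [629.6, 280.2, 46.1]
tool_rot: [-0.306, 0.943, -0.125, 0.041]
ft_force: [-0.3, -0.0, 0.4]
grip_width: 42.9
```

```bash
cat >> h.py <<'E'
Rcf=Rc*Ro.from_euler('z',180,degrees=True)
E
python3 - <<'E'
from h import *
st(); p,R,o=cur()
yz=lambda d: Ro.from_euler('z',d,degrees=True)*R
rows([(p+[0,0,15],R,3),(p+[-5,-10,90],R,4),(np.array([610,170,240]),yz(20),5),(np.array([600,60,280]),yz(62),7)])
E
```

```text
t 20.37 q [ 0.101  0.745  1.788  1.085  0.669 -0.537] p [629.583 280.201  46.081] F [-0.287 -0.025  0.434] w 42.9
[[ 0.965 -0.21   0.154]
 [-0.261 -0.781  0.567]
 [ 0.001 -0.587 -0.809]]
  step 5.0 mm 0.0 deg
  step 19.0 mm 0.0 deg
  step 29.0 mm 4.0 deg
  step 16.8 mm 6.0 deg
[[0,-2.9,-4,0,0,0],[0,-5.9,-8.1,0,0,0],[0,-8.8,-12.1,0,0,0],[-0.5,-17.6,-28.9,0,0,0],[-1.1,-26.4,-45.7,0,0,0],[-1.6,-35.2,-62.5,0,0,0],[-2.1,-44,-79.3,0,0,0],[0.3,-39.9,-107.9,0,-2.3,-3.2],[2.8,-35.9,-136.5,0,-4.7,-6.5],[5.2,-31.8,-165.2,0,-7,-9.7],[7.6,-27.7,-193.8,0,-9.4,-12.9],[10.1,-23.7,-222.4,0,-11.7,-16.2],[12.8,-14.5,-236.2,0,-15.3,-21],[15.5,-5.2,-249.9,0,-18.8,-25.9],[18.2,4,-263.7,0,-22.3,-30.8],[21,13.2,-277.4,0,-25.8,-35.6],[23.7,22.4,-291.2,0.1,-29.4,-40.5],[26.4,31.7,-304.9,0.1,-32.9,-45.3],[29.1,40.9,-318.7,0.1,-36.4,-50.2]]
```

Gripped at 42.9 mm. To keep the egg upright I'll turn the tool about the vertical, through the side facing the robot.

carry_out(
  motion=[
    [0,-3,-4,0,0,0],
    [0,-6,-8,0,0,0],
    [0,-10,-14,0,0,0],
    [-0.5,-17.5,-29,0,0,0],
    [-1,-26.5,-46,0,0,0],
    [-1.5,-34,-63,0,0,0],
    [-1,-40,-83,0,-0.8,-1.1],
    [0.3,-40,-108,0,-2.3,-3.2],
    [3,-36,-136,0,-4.7,-6.5],
    [5,-32,-165,0,-7,-9.7],
    [7.5,-28,-194,0,-9.4,-12.9],
    [10,-23,-220,0,-11.7,-16.2],
    [13,-14.5,-236,0,-15.3,-21],
    [15.5,-5,-250,0,-18.8,-25.9],
    [18,4,-264,0,-22.3,-30.8],
    [21,13,-277,0,-25.8,-35.6],
    [24,22.5,-291,0,-29.4,-40.5],
    [26.5,32,-305,0,-32.9,-45.3],
    [29,41,-319,0,-36.4,-50.2],
  ],
)

```text
time_s: 21.95
tool_pos: [599.6, 58.6, 280.8]
tool_rot: [-0.282, 0.872, 0.38, -0.123]
ft_force: [-0.4, 0.2, -0.7]
grip_width: 42.8
```

Run:
```python
from h import *
st(); p,R,o=cur()
z=R.as_matrix()[:,2]; az=np.degrees(np.arctan2(z[1],z[0]));print('az',az)
tot=(np.degrees(yaw)-90+360-az); print(tot)
a,b,e=place_pts(2); print(a)
yz=lambda d: Ro.from_euler('z',d,degrees=True)*R
n=19
rows([(p+(np.array([608,-70,260])-p)*i/n,yz(tot*i/n),1) for i in range(1,n+1)])
```

```text
t 21.95 q [-0.161  0.618  1.282  0.337  1.772 -1.006] p [599.557  58.577 280.825] F [-0.358  0.167 -0.672] w 42.8
[[ 0.68   0.594 -0.43 ]
 [ 0.733 -0.551  0.399]
 [-0.001 -0.586 -0.81 ]]
az 137.1700049455329
122.17999505446713
[ 608.006 -119.341  181.37 ]
  step 6.9 mm 6.4 deg
  step 6.9 mm 6.4 deg
  step 6.9 mm 6.4 deg
  step 6.9 mm 6.4 deg
  step 6.9 mm 6.4 deg
  step 6.9 mm 6.4 deg
  step 6.9 mm 6.4 deg
  step 6.9 mm 6.4 deg
  step 6.9 mm 6.4 deg
  step 6.9 mm 6.4 deg
  step 6.9 mm 6.4 deg
  step 6.9 mm 6.4 deg
  step 6.9 mm 6.4 deg
  step 6.9 mm 6.4 deg
  step 6.9 mm 6.4 deg
  step 6.9 mm 6.4 deg
  step 6.9 mm 6.4 deg
  step 6.9 mm 6.4 deg
  step 6.9 mm 6.4 deg
[[-4.7,4.6,-2,-0,-3.8,-5.2],[-9.3,9.3,-4,-0,-7.5,-10.4],[-14,13.9,-6,-0,-11.3,-15.6],[-18.6,18.6,-8,-0,-15.1,-20.8],[-23.3,23.2,-10,-0,-18.8,-26],[-27.9,27.8,-12,-0,-22.6,-31.3],[-32.6,32.5,-14,-0,-26.4,-36.5],[-37.3,37.1,-16,-0,-30.2,-41.7],[-41.9,41.7,-18,-0,-33.9,-46.9],[-46.6,46.4,-20,-0,-37.7,-52.1],[-51.2,51,-22,-0,-41.5,-57.3],[-55.9,55.7,-24,-0,-45.2,-62.5],[-60.5,60.3,-26,-0,-49,-67.7],[-65.2,64.9,-28,-0,-52.8,-72.9],[-69.8,69.6,-30,-0.1,-56.5,-78.1],[-74.5,74.2,-32,-0.1,-60.3,-83.4],[-79.2,78.8,-34,-0.1,-64.1,-88.6],[-83.8,83.5,-36,-0.1,-67.9,-93.8],[-88.5,88.1,-38,-0.1,-71.6,-99]]
```

carry_out(
  motion=[
    [-5,5,-2,0,-3.8,-5.2],
    [-9,9,-4,0,-7.5,-10.4],
    [-14,14,-6,0,-11.3,-15.6],
    [-19,19,-8,0,-15.1,-20.8],
    [-23,23,-10,0,-18.8,-26],
    [-28,28,-12,0,-22.6,-31.3],
    [-33,32,-14,0,-26.4,-36.5],
    [-37,37,-16,0,-30.2,-41.7],
    [-42,42,-18,0,-33.9,-46.9],
    [-47,46,-20,0,-37.7,-52.1],
    [-51,51,-22,0,-41.5,-57.3],
    [-56,56,-24,0,-45.2,-62.5],
    [-60,60,-26,0,-49,-67.7],
    [-65,65,-28,0,-52.8,-72.9],
    [-70,70,-30,0,-56.5,-78.1],
    [-74,74,-32,0,-60.3,-83.4],
    [-79,79,-34,0,-64.1,-88.6],
    [-84,83,-36,0,-67.9,-93.8],
    [-88,88,-38,0,-71.6,-99],
    [-88,88,-38,0,-71.6,-99],
  ],
)

```text
time_s: 23.62
tool_pos: [606.9, -68.6, 260.2]
tool_rot: [-0.028, 0.091, 0.947, -0.307]
ft_force: [-1.3, -0.2, -0.8]
grip_width: 42.8
```

Run:
```python
from h import *
st(); print(Rcf.as_matrix())
a,b,e=place_pts(2)
rows([(a,Rcf,6)])
fs=save('scene','s10a.png')
a=cv2.imread('pics/s10a.png')[100:280,140:370]
cv2.imwrite('pics/c10a.png',cv2.resize(a,None,fx=3,fy=3,interpolation=cv2.INTER_CUBIC))
```

```text
t 23.62 q [ 0.035  0.521  1.521 -0.632  1.314 -2.682] p [606.876 -68.597 260.169] F [-1.297 -0.19  -0.78 ] w 42.8
[[-0.982  0.156 -0.108]
 [ 0.189  0.795 -0.576]
 [-0.004 -0.586 -0.811]]
[[-0.983  0.15  -0.109]
 [ 0.185  0.795 -0.578]
 [ 0.    -0.588 -0.809]]
  step 15.6 mm 0.1 deg
[[-1.7,1,15.5,0,0,-0.1],[-3.5,2,31,0,0,-0.1],[-5.2,3,46.5,0.1,0,-0.2],[-6.9,4,62,0.1,0,-0.2],[-8.7,5,77.5,0.1,0,-0.3],[-10.4,6,93,0.1,0,-0.3]]
```

View pics/c10a.png

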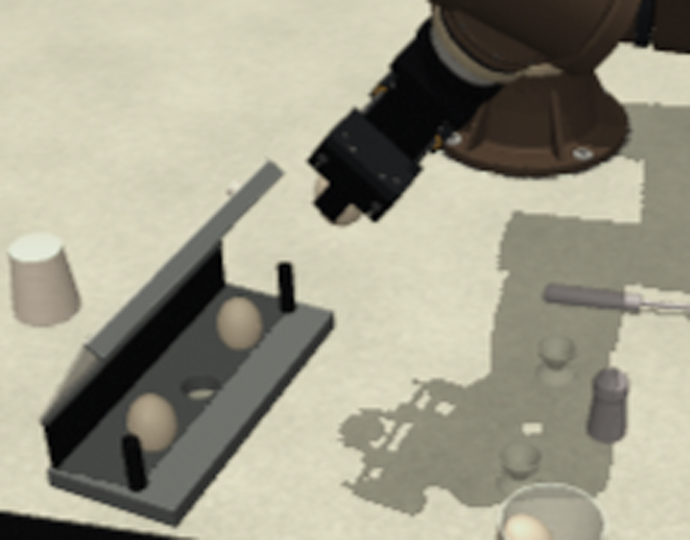

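Joint 6 is very near its limit at -2.682. I'll turn the tool back 4° about its own axis while moving to the approach point.

carry_out(
  motion=[
    [0,0,2,0,0,1.5],
    [-1,1,12,0,0,3],
    [-3,2,28,0,0,4],
    [-5,3,46,0,0,4],
    [-7,4,62,0,0,4],
    [-9,5,78,0,0,4],
    [-10.4,6,90,0,0,4],
    [-10.4,6,93,0,0,4],
    [-10.4,6,93,0,0,4],
  ],
)

```text
time_s: 24.42
tool_pos: [608.7, -119.3, 179.7]
tool_rot: [-0.02, 0.124, 0.943, -0.307]
ft_force: [-0.3, 0.2, 0.4]
grip_width: 42.9
```

Run:
```python
from h import *
st()
a,b,e=place_pts(2); print(a,b)
rows([(b,None,1),(e,None,1)])
```

```text
t 24.42 q [-0.045  0.603  1.607 -0.689  1.144 -2.563] p [ 608.702 -119.251  179.665] F [-0.254  0.168  0.375] w 42.9
[[-0.969  0.222 -0.113]
 [ 0.246  0.781 -0.574]
 [-0.039 -0.584 -0.811]]
[ 608.006 -119.341  181.37 ] [ 589.54  -217.544   43.837]
  step 168.8 mm 0.0 deg
  step 12.0 mm 0.0 deg
[[-0.3,-1.6,168.7,0,0,0],[0.2,5.4,178.5,0,0,0]]
```

carry_out(
  motion=[
    [0,0,8,0,0,0],
    [0,-0.5,24,0,0,0],
    [0,-1,42,0,0,0],
    [0,-1.5,60,0,0,0],
    [0,-1.5,78,0,0,0],
    [0,-1.5,96,0,0,0],
    [0,-1.5,114,0,0,0],
    [0,-1.5,132,0,0,0],
    [0,-1.5,150,0,0,0],
    [0,-1.5,162,0,0,0],
    [0,-1.5,168,0,0,0],
    [0,-1.5,168,0,0,0],
    [0,0.5,171.5,0,0,0],
    [0,2,173.5,0,0,0],
    [0,2,173.5,0,0,0],
  ],
)

```text
time_s: 25.67
tool_pos: [590.2, -216.6, 38.4]
tool_rot: [-0.018, 0.123, 0.944, -0.307]
ft_force: [-0.0, -0.2, -0.1]
grip_width: 42.9
```

Run:
```python
from h import *
st()
a,b,e=place_pts(2); print(e)
rows([(e,None,1)])
```

```text
t 25.67 q [-0.203  0.776  1.732 -0.89   0.853 -2.406] p [ 590.182 -216.571   38.369] F [-0.011 -0.238 -0.093] w 42.9
[[-0.969  0.221 -0.11 ]
 [ 0.244  0.781 -0.575]
 [-0.041 -0.584 -0.811]]
[ 589.54  -217.544   31.837]
  step 6.6 mm 0.0 deg
[[0.7,2.9,5.9,0,0,0]]
```

carry_out(
  motion=[
    [0.3,0.3,1.5,0,0,0],
    [0.6,1,3,0,0,0],
    [0.6,1.8,4.2,0,0,0],
    [0.6,2.3,5,0,0,0],
    [0.6,2.3,5,0,0,0],
  ],
)

```text
time_s: 26.08
tool_pos: [589.4, -218.4, 33.6]
tool_rot: [-0.019, 0.124, 0.943, -0.308]
ft_force: [-1.0, -1.6, 5.8]
grip_width: 42.9
```

carry_out(
  motion=[
    [0,0.4,0.6,0,0,0],
    [0,0.4,0.6,0,0,0],
  ],
)

```text
time_s: 26.25
tool_pos: [589.4, -218.6, 33.3]
tool_rot: [-0.019, 0.124, 0.943, -0.308]
ft_force: [-2.5, -1.7, 9.1]
grip_width: 42.7
```

carry_out(
  motion=[
    [0,-0.2,-0.3,0,0,0],
    [0,-0.2,-0.3,0,0,0],
    [0,-0.2,-0.3,0,0,0],
    [0,-0.2,-0.3,0,0,0],
  ],
  claw=0.2,
)

```text
time_s: 26.58
tool_pos: [589.3, -217.9, 32.3]
tool_rot: [-0.019, 0.123, 0.944, -0.307]
ft_force: [0.3, -0.0, 0.7]
grip_width: 56.8
```

carry_out(
  motion=[
    [0,0,-4,0,0,0],
    [0,0,-12,0,0,0],
    [0,0,-28,0,0,0],
    [0,0,-50,0,0,0],
    [0,0,-75,0,0,0],
    [0,0,-105,0,0,0],
    [0,0,-135,0,0,0],
    [0,0,-165,0,0,0],
    [0,0,-195,0,0,0],
    [0,0,-225,0,0,0],
  ],
)

```text
time_s: 27.42
tool_pos: [614.2, -86.6, 217.5]
tool_rot: [-0.018, 0.123, 0.944, -0.306]
ft_force: [1.1, 0.3, -1.2]
grip_width: 57.1
```

Run:
```python
from h import *
st()
fs=save('scene','s11a.png');ft=save('top','t11a.png')
a=cv2.imread('pics/s11a.png')[120:280,140:350];b=cv2.imread('pics/t11a.png')[100:250,310:410]
a=cv2.resize(a,None,fx=2.5,fy=2.5,interpolation=cv2.INTER_CUBIC);b=cv2.resize(b,None,fx=400/150,fy=400/150,interpolation=cv2.INTER_CUBIC)
cv2.imwrite('pics/c11a.png',np.hstack([a,b]))
```

```text
t 27.42 q [ 0.005  0.571  1.552 -0.652  1.235 -2.587] p [614.172 -86.611 217.486] F [ 1.054  0.269 -1.247] w 57.1
[[-0.969  0.221 -0.11 ]
 [ 0.244  0.782 -0.574]
 [-0.041 -0.583 -0.812]]
```

View pics/c11a.png

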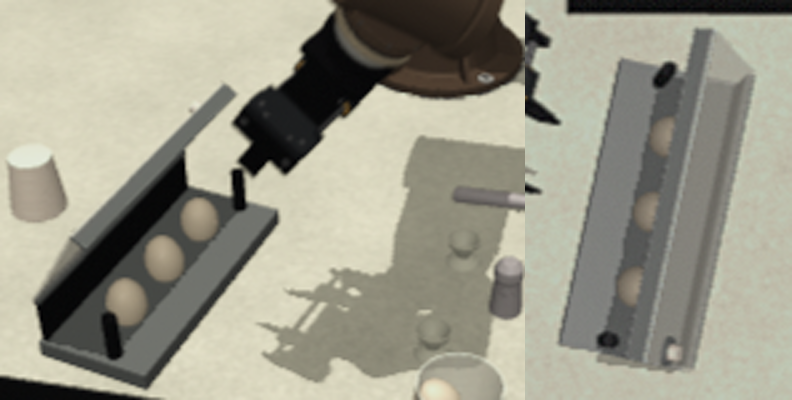

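All three eggs are seated, at (199,219), (164,258) and (126,301) in the picture. Next: shut the fingers, go vertical and move behind the lid.

```bash
cat >> h.py <<'E'
xv=-cx  # az 79.35
Rv=Ro.from_matrix(np.c_[xv,np.cross([0,0,-1.],xv),[0,0,-1.]])
def loc(x,y,z): return C0+cx*x+cy*y+np.array([0,0,z])
E
python3 - <<'E'
from h import *
rows([(np.array([620,-90,330]),None,4),(loc(55,0,300),Rv,14)])
print(Rv.as_matrix(),loc(55,0,300))
E
```

```text
step 27.5 mm 0.0 deg
  step 13.2 mm 6.5 deg
[[-2.5,-16.6,-21.8,0,0,0],[-5.1,-33.3,-43.6,0,0,0],[-7.6,-49.9,-65.4,0,0,0],[-10.2,-66.5,-87.2,0,0,0],[-10.4,-75.8,-77.9,-1.9,2.1,5.9],[-10.6,-85.2,-68.6,-3.8,4.1,11.8],[-10.8,-94.5,-59.2,-5.7,6.2,17.7],[-11,-103.8,-49.9,-7.6,8.3,23.7],[-11.2,-113.1,-40.6,-9.4,10.3,29.6],[-11.4,-122.4,-31.3,-11.3,12.4,35.5],[-11.6,-131.7,-22,-13.2,14.4,41.4],[-11.8,-141,-12.7,-15.1,16.5,47.3],[-12,-150.3,-3.3,-17,18.6,53.2],[-12.2,-159.6,6,-18.9,20.6,59.1],[-12.4,-169,15.3,-20.8,22.7,65],[-12.6,-178.3,24.6,-22.7,24.8,71],[-12.8,-187.6,33.9,-24.5,26.8,76.9],[-13,-196.9,43.3,-26.4,28.9,82.8]]
[[ 0.18480905  0.98277445  0.        ]
 [ 0.98277445 -0.18480905  0.        ]
 [ 0.          0.         -1.        ]] [ 580.13550206 -267.55259459  300.        ]
```

carry_out(
  motion=[
    [-2.5,-16,-22,0,0,0],
    [-5,-33,-44,0,0,0],
    [-7.5,-50,-65,0,0,0],
    [-10,-66,-87,0,0,0],
    [-10,-76,-78,-1.9,2.1,5.9],
    [-10.5,-85,-69,-3.8,4.1,11.8],
    [-11,-94,-59,-5.7,6.2,17.7],
    [-11,-104,-50,-7.6,8.3,23.7],
    [-11,-113,-41,-9.4,10.3,29.6],
    [-11.5,-122,-31,-11.3,12.4,35.5],
    [-11.5,-132,-22,-13.2,14.4,41.4],
    [-12,-141,-13,-15.1,16.5,47.3],
    [-12,-150,-3,-17,18.6,53.2],
    [-12,-160,6,-18.9,20.6,59.1],
    [-12.5,-169,15,-20.8,22.7,65],
    [-12.5,-178,25,-22.7,24.8,71],
    [-13,-188,34,-24.5,26.8,76.9],
    [-13,-197,43,-26.4,28.9,82.8],
    [-13,-197,43,-26.4,28.9,82.8],
  ],
  claw=-1,
)

```text
time_s: 29.1
tool_pos: [577.2, -272.4, 295.6]
tool_rot: [-0.002, 0.773, 0.634, -0.002]
ft_force: [-0.4, 1.1, -0.4]
grip_width: 0.4
```

Run:
```python
from h import *
st()
rows([(loc(55,0,180),Rv,5),(loc(41,0,170),Rv,2)])
```

```text
t 29.1 q [-0.543  0.449  1.41  -0.002  1.289 -1.916] p [ 577.195 -272.394  295.551] F [-0.382  1.099 -0.388] w 0.4
[[ 0.196  0.981 -0.006]
 [ 0.981 -0.196  0.001]
 [-0.    -0.006 -1.   ]]
  step 23.1 mm 0.1 deg
  step 8.6 mm 0.0 deg
[[1.1,0.5,23.1,-0.1,0,-0.1],[2.1,1.1,46.2,-0.1,0,-0.3],[3.2,1.6,69.3,-0.2,0,-0.4],[4.3,2.1,92.4,-0.3,0,-0.5],[5.4,2.6,115.5,-0.3,0,-0.6],[12.4,2.6,120.5,-0.3,0,-0.6],[19.4,2.5,125.5,-0.3,0,-0.6]]
```

carry_out(
  motion=[
    [1,0.5,20,0,0,0],
    [1,1,45,0,0,0],
    [1,1.5,70,-0.3,0,-0.6],
    [1,2,95,-0.3,0,-0.6],
    [3,2.5,112,-0.3,0,-0.6],
    [9,2.5,120,-0.3,0,-0.6],
    [17,2.5,125,-0.3,0,-0.6],
    [17,2.5,125,-0.3,0,-0.6],
  ],
)

```text
time_s: 29.77
tool_pos: [583.5, -252.4, 170.3]
tool_rot: [-0.001, 0.767, 0.642, -0.002]
ft_force: [-0.5, 0.2, -0.2]
grip_width: 0.2
```

Run:
```python
from h import *
st()
fs=save('scene','s12a.png');ft=save('top','t12a.png')
a=cv2.imread('pics/s12a.png')[120:280,140:350]
cv2.imwrite('pics/c12a.png',cv2.resize(a,None,fx=3,fy=3,interpolation=cv2.INTER_CUBIC))
tg=[]
for th in np.linspace(1.2,0,15): tg.append((loc(72-100*np.cos(th),0,75+100*np.sin(th)),Rv,1))
tg.append((loc(-28,0,73.5),Rv,1))
rows(tg)
```

```text
t 29.77 q [-0.511  0.551  1.578 -0.003  1.015 -1.903] p [ 583.501 -252.351  170.337] F [-0.452  0.233 -0.162] w 0.2
[[ 0.176  0.984 -0.003]
 [ 0.984 -0.176 -0.001]
 [-0.002 -0.003 -1.   ]]
  step 6.2 mm 0.5 deg
  step 8.6 mm 0.0 deg
  step 8.6 mm 0.0 deg
  step 8.6 mm 0.0 deg
  step 8.6 mm 0.0 deg
  step 8.6 mm 0.0 deg
  step 8.6 mm 0.0 deg
  step 8.6 mm 0.0 deg
  step 8.6 mm 0.0 deg
  step 8.6 mm 0.0 deg
  step 8.6 mm 0.0 deg
  step 8.6 mm 0.0 deg
  step 8.6 mm 0.0 deg
  step 8.6 mm 0.0 deg
  step 8.6 mm 0.0 deg
  step 1.5 mm 0.0 deg
[[5,-1,3.5,-0,0.2,0.5],[12.9,-1,6.9,-0,0.2,0.5],[20.4,-0.9,11,-0,0.2,0.5],[27.6,-0.8,15.7,-0,0.2,0.5],[34.3,-0.8,21,-0,0.2,0.5],[40.6,-0.7,26.9,-0,0.2,0.5],[46.3,-0.6,33.2,-0,0.2,0.5],[51.4,-0.6,40.1,-0,0.2,0.5],[56,-0.6,47.4,-0,0.2,0.5],[59.9,-0.5,55,-0,0.2,0.5],[63.1,-0.5,62.9,-0,0.2,0.5],[65.7,-0.4,71.1,-0,0.2,0.5],[67.5,-0.4,79.5,-0,0.2,0.5],[68.7,-0.4,87.9,-0,0.2,0.5],[69.1,-0.4,96.5,-0,0.2,0.5],[69.1,-0.4,98,-0,0.2,0.5]]
```

View pics/c12a.png

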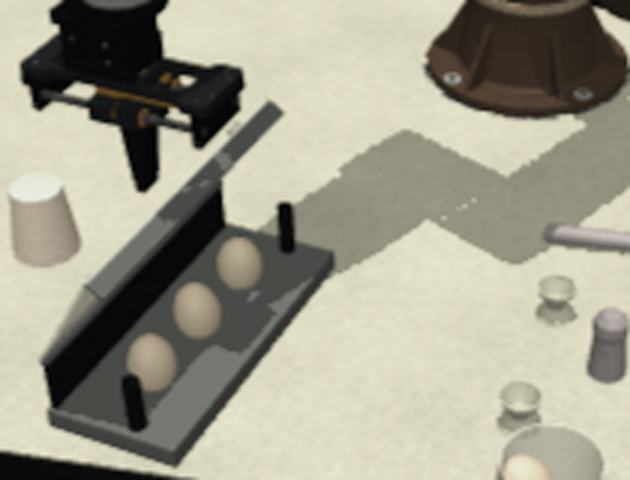

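The closed fingers hang behind the lid's outer face, at (143,185). Swinging it shut along an arc.

carry_out(
  motion=[
    [5,-1,3.5,0,0,0.5],
    [13,-1,7,0,0,0.5],
    [20.5,-1,11,0,0,0.5],
    [27.5,-1,15.5,0,0,0.5],
    [34.5,-1,21,0,0,0.5],
    [40.5,-1,27,0,0,0.5],
    [46.5,-0.5,33,0,0,0.5],
    [51.5,-0.5,40,0,0,0.5],
    [56,-0.5,47.5,0,0,0.5],
    [60,-0.5,55,0,0,0.5],
    [63,-0.5,63,0,0,0.5],
    [65.5,-0.5,71,0,0,0.5],
    [67.5,-0.5,79,0,0,0.5],
    [68.5,-0.5,86,0,0,0.5],
    [69,-0.5,91,0,0,0.5],
    [69,-0.5,91,0,0,0.5],
  ],
)

```text
time_s: 31.2
tool_pos: [594.7, -186.5, 79.4]
tool_rot: [-0.0, 0.77, 0.638, -0.002]
ft_force: [0.4, -0.2, 0.1]
grip_width: 0.5
```

Run:
```python
from h import *
st()
```

```text
t 31.2 q [-0.409  0.644  1.688 -0.004  0.812 -1.789] p [ 594.653 -186.539   79.43 ] F [ 0.448 -0.233  0.067] w 0.5
[[ 0.187  0.982 -0.003]
 [ 0.982 -0.187 -0.002]
 [-0.002 -0.002 -1.   ]]
```

Now I'll press the last few millimetres.

carry_out(
  motion=[
    [0,0,1.5,0,0,0],
    [0,0,3,0,0,0],
    [0,0,4.5,0,0,0],
    [0,0,5.2,0,0,0],
    [0,0,5.2,0,0,0],
  ],
)

```text
time_s: 31.62
tool_pos: [595.0, -186.7, 78.8]
tool_rot: [0.001, 0.77, 0.638, -0.001]
ft_force: [-16.7, 6.6, 46.7]
grip_width: 0.4
```

Run:
```python
from h import *
st()
fs=save('scene','s13a.png');ft=save('top','t13a.png')
a=cv2.imread('pics/s13a.png')[120:280,140:350];b=cv2.imread('pics/t13a.png')[100:250,310:410]
a=cv2.resize(a,None,fx=2.5,fy=2.5,interpolation=cv2.INTER_CUBIC);b=cv2.resize(b,None,fx=400/150,fy=400/150,interpolation=cv2.INTER_CUBIC)
cv2.imwrite('pics/c13a.png',np.hstack([a,b]))
```

```text
t 31.62 q [-0.409  0.644  1.689 -0.004  0.807 -1.789] p [ 594.975 -186.669   78.76 ] F [-16.656   6.581  46.689] w 0.4
[[ 0.187  0.982  0.   ]
 [ 0.982 -0.187 -0.003]
 [-0.003  0.001 -1.   ]]
```

View pics/c13a.png

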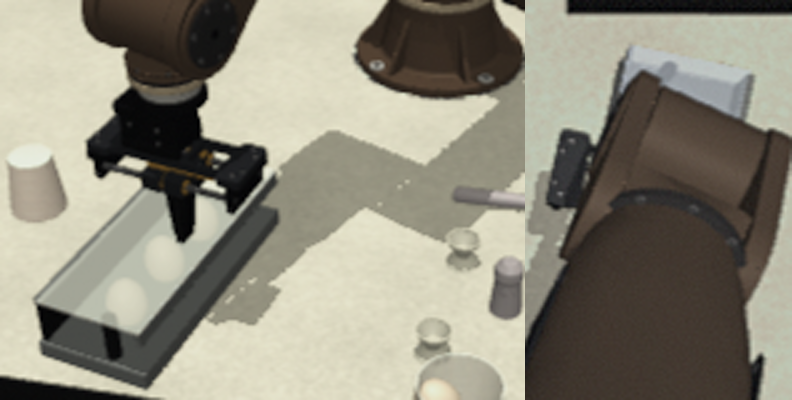

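The lid is shut at the stop: the tip sits at 78.8 and the outer face is at 79. Backing off at once and heading to the pin.

carry_out(
  motion=[
    [0,0,0,0,0,0],
    [0,0,-8,0,0,0],
    [0,0,-25,0,0,0],
    [0,0,-45,0,0,0],
    [0,0,-60,0,0,0],
    [0,0,-60,0,0,0],
  ],
)

```text
time_s: 32.22
tool_pos: [596.1, -187.1, 137.0]
tool_rot: [0.002, 0.77, 0.638, -0.001]
ft_force: [0.8, 0.1, -0.3]
grip_width: 0.4
```

Run:
```python
from h import *
st()
fs=save('scene','s14a.png');ft=save('top','t14a.png')
a=cv2.imread('pics/s14a.png')[130:280,145:270]
cv2.imwrite('pics/c14a.png',cv2.resize(a,None,fx=4.6,fy=4.6,interpolation=cv2.INTER_CUBIC))
X=loc(-20,-140,91); print(X,proj(fs,X),proj(ft,X))
rows([(loc(-20,-140,125),Rv,6)])
```

```text
t 32.22 q [-0.409  0.572  1.643 -0.004  0.924 -1.789] p [ 596.057 -187.068  136.972] F [ 0.77   0.093 -0.332] w 0.4
[[ 0.187  0.982  0.002]
 [ 0.982 -0.187 -0.004]
 [-0.003  0.002 -1.   ]]
[ 456.408 -167.971   91.   ] [234.57  182.903] [342.872 227.115]
  step 23.3 mm 0.0 deg
[[-1.3,-23.2,1.5,-0,0,-0],[-2.5,-46.5,3.1,-0,0,-0],[-3.8,-69.7,4.6,-0,0.1,-0.1],[-5,-93,6.2,-0.1,0.1,-0.1],[-6.3,-116.2,7.7,-0.1,0.1,-0.1],[-7.6,-139.5,9.2,-0.1,0.1,-0.1]]
```

View pics/c14a.png

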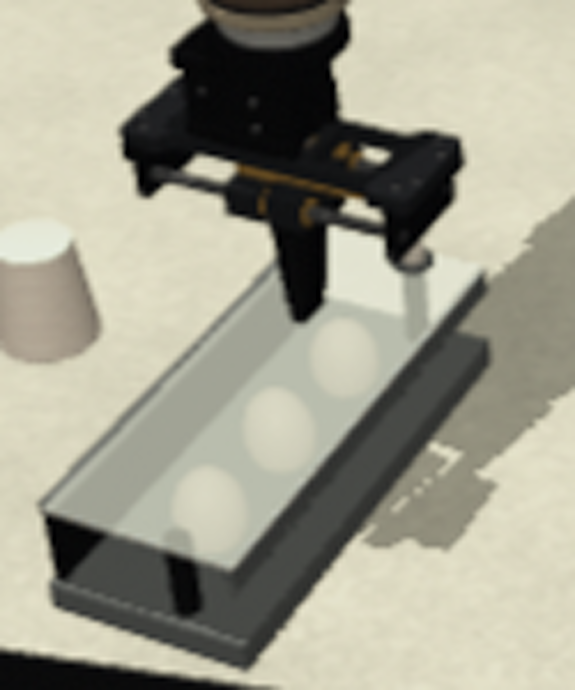

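The lid lies level and shut over three upright eggs. The pin shows at about (234,184), where the projection predicted it. Moving over it.

carry_out(
  motion=[
    [-1,-15,0,0,0,0],
    [-2,-38,0,0,0,0],
    [-3,-62,0,0,0,0],
    [-5,-87,0,0,0,0],
    [-6,-112,2,0,0,0],
    [-7.5,-132,8,0,0,0],
    [-7.5,-139.5,18,0,0,0],
    [-7.5,-139.5,28,0,0,0],
    [-7.5,-139.5,28,0,0,0],
  ],
)

```text
time_s: 33.07
tool_pos: [455.0, -167.4, 104.4]
tool_rot: [-0.002, 0.77, 0.638, -0.002]
ft_force: [0.2, 0.4, -0.6]
grip_width: 0.6
```

Run:
```python
from h import *
st()
fs=save('scene','s15a.png')
a=cv2.imread('pics/s15a.png')[140:240,180:290]
cv2.imwrite('pics/c15a.png',cv2.resize(a,None,fx=6,fy=6,interpolation=cv2.INTER_CUBIC))
print(loc(-20,-140,91))
rows([(loc(-20,-140,92),Rv,1)])
```

```text
t 33.07 q [-0.487  0.455  2.01  -0.005  0.682 -1.866] p [ 454.986 -167.375  104.362] F [ 0.173  0.423 -0.649] w 0.6
[[ 0.187  0.982 -0.006]
 [ 0.982 -0.187 -0.   ]
 [-0.001 -0.006 -1.   ]]
[ 456.408 -167.971   91.   ]
  step 13.2 mm 0.3 deg
[[-0.2,0.8,13.2,-0.3,0.1,-0.1]]
```

View pics/c15a.png

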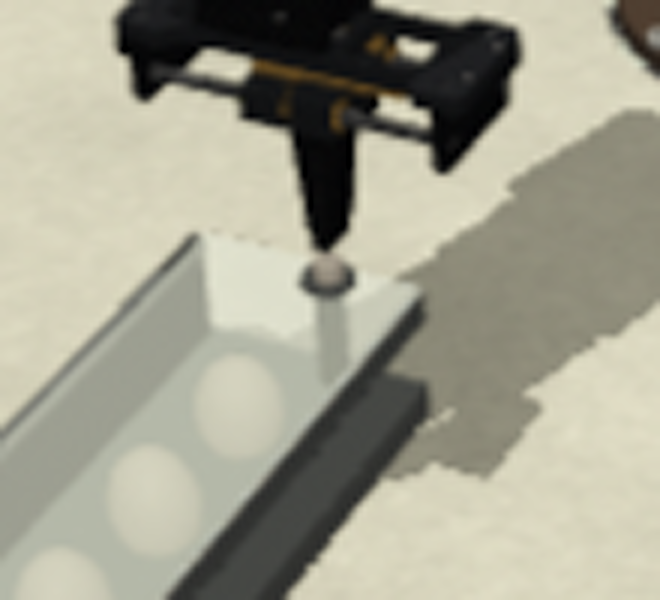

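The tip sits directly over the pin, at (327,265) in the crop. Pressing step by step.

carry_out(
  motion=[
    [0,0.8,4,-0.3,0,0],
    [0,1,8,-0.3,0,0],
    [0,1,12,-0.3,0,0],
    [0,1,15,-0.3,0,0],
    [0,1,17,-0.3,0,0],
    [0,1,19,-0.3,0,0],
    [0,1,19,-0.3,0,0],
  ],
)

```text
time_s: 33.7
tool_pos: [457.4, -168.0, 87.4]
tool_rot: [0.002, 0.77, 0.638, 0.0]
ft_force: [0.5, 0.4, 1.4]
grip_width: 0.5
```

carry_out(
  motion=[
    [0,0,1,0,0,0],
    [0,0,2,0,0,0],
    [0,0,2,0,0,0],
  ],
)

```text
time_s: 33.95
tool_pos: [457.4, -168.0, 85.6]
tool_rot: [0.002, 0.77, 0.638, 0.0]
ft_force: [-1.2, 1.1, 4.1]
grip_width: 0.3
```

Run:
```python
from h import *
st()
```

```text
t 33.95 q [-0.487  0.487  2.025 -0.002  0.625 -1.868] p [ 457.444 -168.044   85.599] F [-1.217  1.083  4.138] w 0.3
[[ 0.186  0.982  0.003]
 [ 0.982 -0.186 -0.003]
 [-0.002  0.003 -1.   ]]
```

carry_out(
  motion=[
    [0,0,0.8,0,0,0],
    [0,0,1.6,0,0,0],
    [0,0,2.4,0,0,0],
    [0,0,2.4,0,0,0],
  ],
)

```text
time_s: 34.28
tool_pos: [457.5, -168.1, 83.5]
tool_rot: [0.002, 0.77, 0.638, 0.0]
ft_force: [-0.4, 0.4, 9.1]
grip_width: 0.5
```

Run:
```python
from h import *
st()
fs=save('scene','s16a.png')
a=cv2.imread('pics/s16a.png')[140:240,180:290]
cv2.imwrite('pics/c16a.png',cv2.resize(a,None,fx=6,fy=6,interpolation=cv2.INTER_CUBIC))
```

```text
t 34.28 q [-0.487  0.491  2.027 -0.002  0.62  -1.868] p [ 457.473 -168.062   83.545] F [-0.393  0.354  9.089] w 0.5
[[ 0.186  0.982  0.003]
 [ 0.982 -0.186 -0.003]
 [-0.003  0.004 -1.   ]]
```

View pics/c16a.png

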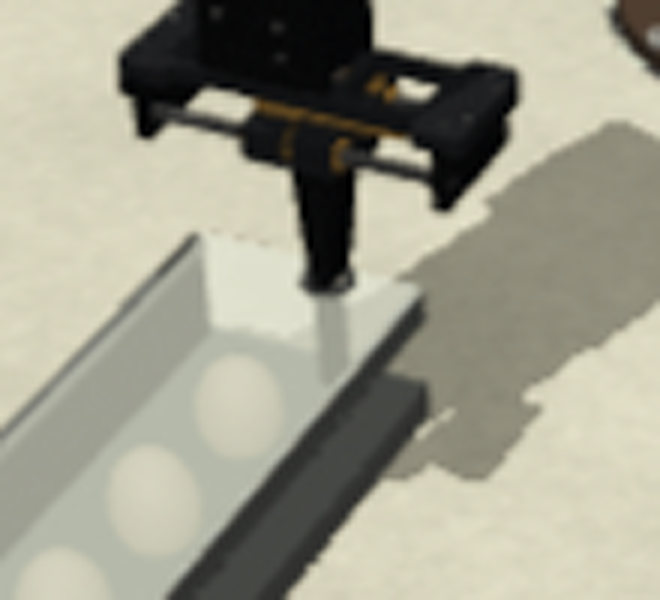

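carry_out(
  motion=[
    [0,0,0.5,0,0,0],
    [0,0,1,0,0,0],
    [0,0,1,0,0,0],
  ],
)

```text
time_s: 34.58
tool_pos: [457.6, -168.0, 83.3]
tool_rot: [0.002, 0.77, 0.638, 0.0]
ft_force: [-4.9, 2.4, 20.9]
grip_width: 0.5
```

carry_out(
  motion=[
    [0,0,0.5,0,0,0],
    [0,0,0.5,0,0,0],
  ],
)

```text
time_s: 34.75
tool_pos: [457.6, -168.0, 83.1]
tool_rot: [0.003, 0.77, 0.638, 0.0]
ft_force: [-6.2, 3.8, 27.4]
grip_width: 0.4
```

carry_out(
  motion=[
    [0,0,-2,0,0,0],
    [0,0,-12,0,0,0],
    [0,0,-35,0,0,0],
    [0,0,-65,0,0,0],
    [0,0,-100,0,0,0],
    [0,0,-140,0,0,0],
    [0,0,-170,0,0,0],
    [0,0,-170,0,0,0],
  ],
)

```text
time_s: 35.42
tool_pos: [458.6, -168.4, 257.0]
tool_rot: [0.006, 0.77, 0.638, 0.002]
ft_force: [0.1, -0.4, 0.5]
grip_width: 0.6
```

Run:
```python
from h import *
st()
fs=save('scene','s17a.png');ft=save('top','t17a.png')
a=cv2.imread('pics/s17a.png')[150:250,170:280]
cv2.imwrite('pics/c17a.png',cv2.resize(a,None,fx=6,fy=6,interpolation=cv2.INTER_CUBIC))
```

```text
t 35.42 q [-0.486  0.245  1.833 -0.002  1.051 -1.869] p [ 458.593 -168.353  256.999] F [ 0.115 -0.354  0.525] w 0.6
[[ 0.186  0.982  0.011]
 [ 0.982 -0.186 -0.007]
 [-0.005  0.012 -1.   ]]
```

View pics/c17a.png

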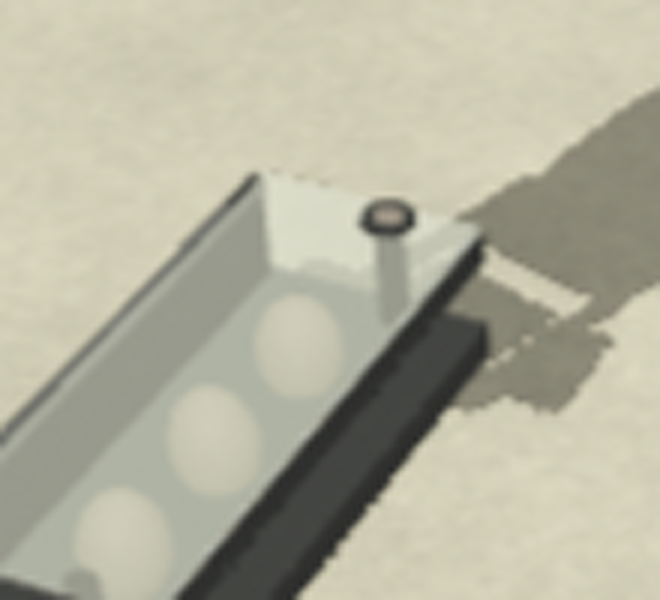

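View pics/s17a.png

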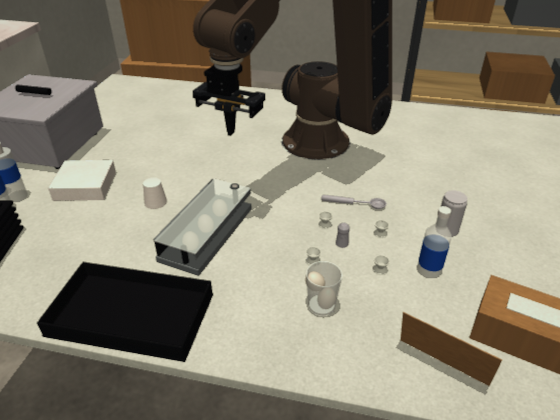

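The pin is now flush in its collar, at (388,217) in the crop. The lid is level, the three eggs are upright underneath, and every bystander is standing. Handing in.

Run:
```python
from h import *
print(manip.hand_in())
```

```text
the job is handed in; nothing more can be done
None
```

The job is finished and handed in at about 35.5 s of the 72 s allowed. All three eggs are in the carrier, one per pocket. The lid is shut and the pin is pressed in.

- **Eggs:** I picked each one with the tool tilted 36° and kept it upright while carrying. Each was lowered until light contact of about 4–9 N before release.
- **Lid and pin:** I closed the lid with shut fingers along an arc to its stop, then pressed the pin until it stopped moving at 27 N. The fingertip was then at 83.1 mm; the collar's top is at 83 mm.
- **Last pictures:** The lid is level with three upright eggs under it, and the pin is flush in its collar. The bottle, can, paper cup and shaker are standing where they were.

**Checks that were off:**
- **Lid press:** The final press on the lid reached 47 N at the fingertips, more than I meant. I had aimed about 4 mm too low, because the lid's outer face is at 79 mm, not 75. I backed off straight away. The stated 40 N limit is for the arm and gripper body, and only the fingertips touched here.
- **Joint 6:** It came within 0.01 rad of its limit while I turned the third egg, so I turned the tool back 4°.
- **Pocket position:** My first pocket estimate was about 1 mm off. I corrected it from the contact force at the first egg.

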